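# Make up two cooking kits on trays

### The arm

A 7-joint arm with a two-finger parallel gripper is mounted at the origin on a cart in front of the work surface, level with it; the furniture and walls round the work are solid. World frame = base frame: x ahead of the robot, y to its left, z up, the work surface at z = 0. Lengths are in m, angles in rad, forces in N, time in s.
With the tool pointing down it reaches from about 0.425 to 0.875 m from the base axis. Payload 4.7 kg.
Tool frame: the origin (TCP) lies between the finger pads, 19 mm behind the fingertips; this is the grasp point; z points along the fingers, x is the direction in which the jaws open and shut, and the axes are right-handed (so a half turn about z gives the same grasp; the last joint's range is limited). The gripper opens to 87 mm and grips with 3 to 60 N. Pads are 19 mm wide; open, the fingers measure 117 mm over their backs; the gripper's body (75 mm by 190 mm) begins 51 mm behind the grasp point.
Start: joints at [-1.099, 0.321, -0.07, 1.45, 0.023, 1.371, -0.057], TCP at [0.287, 0.583, 0.241] pointing down, gripper open.
Joint ranges: [-2.86, 2.86], [-0.3, 2.09], [-1.38, 1.24], [0.06, 2.45], [-1.56, 4.7], [0.09, 2.05], [-2.69, 2.69]. Speed limits (rad/s): [2.57, 2.57, 3.14, 3.14, 3.14, 3.14, 3.14].

### API

Orientations are given as a rotation vector (axis times angle).
In Python, from bench import ctrl gives the robot as it stands.
- The arm moves only by the tool drive_tool, never from a script. Its argument "rows" is a list that holds one entry, the list of rows, each a list of 5 numbers: the shift along the tool's x, y, z scaled (see below), then the turn about the tool's z scaled (see below), then the closure in counts, from 0 (fully open) to 255 (shut). In form: [[[dx, dy, dz, spin, jaw], ...]]. A call has 1 to 20 rows; each row is the pose to reach, as a shift and turn from the pose commanded when the call began, along the tool's axes at that moment, turning the shorter way round; what a row does not reach only later rows make up. The controller multiplies each number of a shift by 300 mm and each number of a turn by pi rad. A row lasts 1/8 s, in which the tool goes at most 62.5 mm and 10.7 degrees, less where a joint would pass 70% of its speed; a pose out of reach is approached as far as the arm can. A call with a number of a shift or a turn outside -1 to 1 is refused whole. A call with a gripper value outside its range is refused whole. The fingers move at their own pace and stop on an object; "grip_force" is the grip in N (left out, the last holds). Time passes only in rows, so rows that repeat a pose let the fingers close. It gives the time, the measured TCP pose, the force and the opening at its end, in the units of the state.
- ctrl.get_state(): the state, without advancing time (a new reading comes with each control period).
- ctrl.get_image(name): name is "scene" or "top"; returns a dict with "img" (384x512x3 uint8, blue, green, red), "camera_matrix" (3x3 intrinsics, pixels), "k1" (the pictures are not rectified: a ray, as slopes to the right and down, at radius r is drawn at 1 + k1 r^2 times it, then the intrinsics apply), "R" (3x3) and "t" (3): a world point X has camera coordinates R X + t. Camera axes: x right, y down, z forward; pixel columns grow to the right and rows downward; lengths in m; the calibration is good to about 2 mm. A picture is of the moment at which its call begins. There is no depth.
- ctrl.close_job(): hands the job in, once; it reports no verdict.
The state is a dict: "time": time; "joint_positions": joint angles; "qd": joint speeds; "joint_torque": joint torques, N m; "position": TCP position; "tool_rot": TCP orientation; "ft_force": force on the tool from outside, world axes, zero at the start; "torque": the same for the moment, N m; "grip_width": opening from 0.0 (shut) to 1.0 (fully open).
Only numpy, scipy, OpenCV 4.12 (cv2) and the standard library are available. Lean on these libraries where they do the work, as an engineer would, in place of code of your own. Each camera call takes 0.05 s, during which the arm holds its last target.

### The job

Make up two cooking kits from the things that stand towards the front of the worktop: on the round wooden tray put one metal mould and the lemon; on the long steel tray put the other mould, the garlic bulb and the green tin with the black lid. The two moulds stand nested in each other, so lift the upper one off without pulling the lower one up with it. Everything must rest on the floor of its tray, inside the rim, moulds and tin upright, and leave the kitchen timer and the spice jar where they are.

Things in the scene. Friction and masses are not known exactly. Their poses are not given: they have to be found in the camera images.
- round_tray: Round tray of light wood, fixed to the worktop, 190 mm across, 12 mm high in all; its floor is flat, 5 mm above the worktop and 84 mm in radius inside the low rim. Origin: centre of its underside, z up. Target for one mould and the lemon.
- long_tray: Rectangular steel tray, fixed to the worktop, 212 mm along its own x, 130 mm along its own y, 12 mm high in all; flat floor 6 mm above the worktop, 200 x 118 mm inside the 6 mm thick low rim. Origin: centre of its underside, x along its length. Target for one mould, the garlic and the tin, which fit in a row along its length.
- upper_mould: Upper of two identical stepped aluminium cups, 52 mm high: foot 39-43 mm in diameter to z = 22 (solid to 25), above it a 30 mm high collar 54 mm in diameter (wall 3.5), open top. Origin: centre of underside. Its foot sits in the lower mould, step on that one's rim: origin 30 mm above the lower's, rim 82 mm up, only the collar shows. Grip the collar across, fingertips above the lower rim. 60 g.
- lower_mould: The lower of the two identical moulds, same shape and origin, standing upright on the worktop with its rim 52 mm above it. 60 g.
- lemon: Yellow lemon, 78 mm long (own x), 55 mm wide (own y), 56 mm high, lying on its side. Origin: centre of its underside. Grip it across its 55 mm width, at mid height (28 mm). About 0.1 kg.
- garlic: Pale garlic bulb with a pointed tip on top, 60 (own x) x 57 (own y) x 58 mm high, widest at 15 to 28 mm, narrowing above; grip with the TCP about 28 mm above its underside. Origin: centre of its underside.
- pepper_tin: Dark green round tin (pepper) with a black lid, upright, 52 mm in diameter, the lid (top 18 mm) 55 mm, 88 mm high in all; grip it across near the top, TCP about 70 mm up, or the gripper's body meets the lid. 0.12 kg. Origin: centre of its underside.
- kitchen_timer: Bystander: round red and white kitchen timer, 65 mm across, 52 mm high, behind the trays. Origin: centre of its underside. Leave it alone.
- spice_jar: Bystander: glass spice jar with a dark screw lid, 44 mm in diameter, 96 mm high, at the back, between the sink and the timer. Origin: centre of its underside. Leave it alone.

How it is judged:
By the outcome, as a careful person would: the job done as asked, in the order asked, and still so for the second after the job is handed in, with the robot touching nothing.
It also fails if it takes over 131 s, if anything falls off the work surface, if the arm or the gripper's body presses on something with over 40 N, if the wrist force passes 120 N, or if a joint passes its speed limit or range.

## Working session

There is one attempt and no reset: what is moved stays moved. The work goes in short steps, Python scripts to look and compute and a tool call to move; the robot and the scene stay as the last step left them, time stands still between calls to the robot, and variables do not carry over. Pictures are saved under pics/ and viewed, and the job is handed in when it is done.

Besides the shell and the picture viewer there is one more tool, called by a JSON object that holds its "fn" and its "kwargs". drive_tool: Moves the arm, as the interface text tells. Its arguments: {"type":"object","properties":{"rows":{"type":"array"},"grip_force":{"type":"number"}},"required":["rows"]}

```bash
ls; mkdir -p pics
python3 - <<'E'
from bench import ctrl
import cv2,numpy as np
for n in ["scene","top"]:
    d=ctrl.get_image(n); cv2.imwrite(f"pics/{n}0.png",d["img"])
    print(n,d["camera_matrix"],d["k1"],d["R"],d["t"])
print(ctrl.get_state())
E
```

```text
pics
scene [[402.09943142   0.         250.84467584]
 [  0.         402.09943142 196.98222922]
 [  0.           0.           1.        ]] 0.013398129040956795 [[-0.65932261 -0.75183733 -0.00585792]
 [-0.28970681  0.26123215 -0.92077561]
 [ 0.69380376 -0.6053911  -0.39004866]] [0.40440573 0.21856388 0.71448343]
top [[353.74469318   0.         255.68412348]
 [  0.         353.74469318 191.93208914]
 [  0.           0.           1.        ]] -0.097018200203866 [[-0.02849711 -0.99954693  0.00968809]
 [-0.99590333  0.02755849 -0.08612246]
 [ 0.08581645 -0.01210264 -0.99623745]] [0.04523652 0.57555973 1.10806995]
{'time': 0.1, 'joint_positions': array([-1.09889454,  0.32177144, -0.07009151,  1.45155941,  0.02260934,
        1.37081627, -0.05694576]), 'qd': array([-0.00134469, -0.00171856, -0.0005269 , -0.00205594, -0.00147516,
        0.00165276, -0.0006422 ]), 'joint_torque': array([-4.61149898e-05, -4.92574990e+01, -4.05790592e-01, -3.13394845e+01,
       -6.41699717e-02,  3.95003648e-02,  1.19883548e-04]), 'position': array([0.28711771, 0.58262238, 0.24025305]), 'tool_rot': array([ 2.66670202e+00,  1.65888629e+00, -2.26866215e-03]), 'ft_force': array([0.18568227, 0.3016362 , 0.226592  ]), 'torque': array([ 0.00151203,  0.00270834, -0.02650478]), 'grip_width': 1.0007128488653678}
```

View pics/scene0.png

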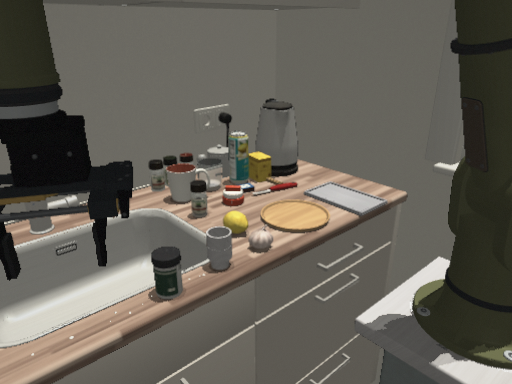

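View pics/top0.png

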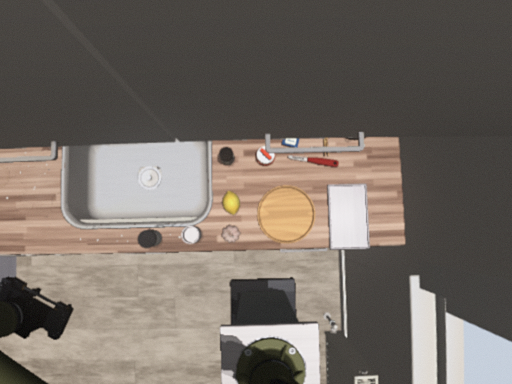

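Run:
```python
import cv2
a=cv2.imread("pics/top0.png")[130:260,120:410]; cv2.imwrite("pics/topz.png",cv2.resize(a,None,fx=2.75,fy=2.75,interpolation=cv2.INTER_CUBIC))
a=cv2.imread("pics/scene0.png")[150:310,140:400]; cv2.imwrite("pics/scz.png",cv2.resize(a,None,fx=3,fy=3,interpolation=cv2.INTER_CUBIC))
```

```text
(no output)
```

View pics/topz.png

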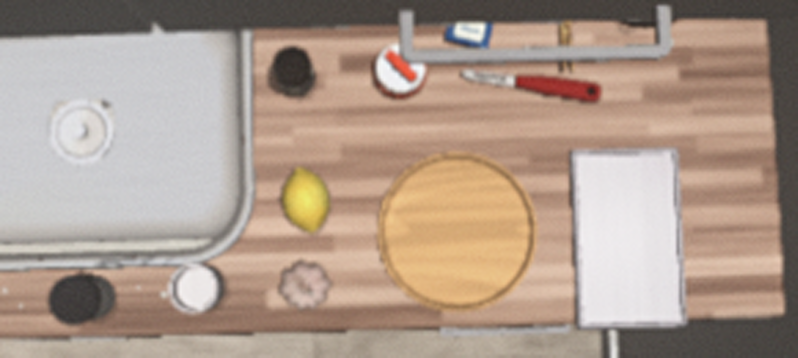

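View pics/scz.png

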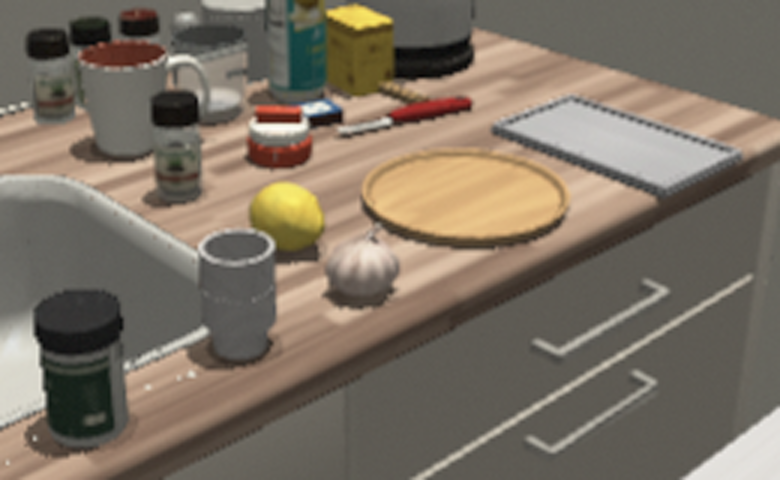

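```bash
cat > h.py <<'E'
import numpy as np,cv2
from bench import ctrl
from scipy.spatial.transform import Rotation as Rt
def cam(n): return ctrl.get_image(n)
def ray(d,uv):
    K=d["camera_matrix"]; s=np.array([(uv[0]-K[0,2])/K[0,0],(uv[1]-K[1,2])/K[1,1]]); u=s.copy()
    for _ in range(20): u=s/(1+d["k1"]*(u@u))
    R=np.array(d["R"]);t=np.array(d["t"]); return -R.T@t, R.T@np.r_[u,1]
def pz(d,uv,z):
    c,r=ray(d,uv); return c+r*(z-c[2])/r[2]
def proj(d,X):
    p=np.array(d["R"])@np.array(X)+d["t"]; s=p[:2]/p[2]; s=s*(1+d["k1"]*(s@s)); K=d["camera_matrix"]
    return np.array([K[0,0]*s[0]+K[0,2],K[1,1]*s[1]+K[1,2]])
def show(n,name,box,f,pts=[]):
    d=cam(n); x0,y0,x1,y1=box; a=cv2.resize(d["img"][y0:y1,x0:x1],None,fx=f,fy=f,interpolation=cv2.INTER_CUBIC)
    for X in pts:
        p=(proj(d,X)+.5-np.array([x0,y0]))*f; cv2.circle(a,tuple(int(q) for q in p),1,(255,0,255),-1)
    cv2.imwrite("pics/"+name,a); return d
def circ(c,z,r,n=24): return [(c[0]+r*np.cos(t),c[1]+r*np.sin(t),z) for t in np.linspace(0,2*np.pi,n,endpoint=False)]
E
python3 - <<'E'
from h import *
d=cam("top"); s=cam("scene")
for n,X,Y,z in [("tin",76,298,.088),("mould",196,288,.082),("garlic",304,284,.025),("lemon",305,199,.028),("lemA",301,168,.028),("lemB",311,231,.028),("round",457,230,.012),("t1",573,151,.012),("t2",676,149,.012),("t3",685,325,.012),("t4",580,327,.012),("timer",400,70,.05),("jar",292,67,.096)]:
    p=pz(d,(120+X/2.75-.5+.18,130+Y/2.75-.32),z); print(n,p.round(4), np.hypot(*p[:2]).round(3), "scene zoom", ((proj(s,p)+.5-[140,150])*3).round(0))
E
```

```text
tin [0.4408 0.3601 0.088 ] 0.569 scene zoom [ 86. 306.]
mould [0.4485 0.2286 0.082 ] 0.503 scene zoom [244. 245.]
garlic [0.4482 0.1135 0.025 ] 0.462 scene zoom [364. 264.]
lemon [0.5462 0.1099 0.028 ] 0.557 scene zoom [288. 218.]
lemA [0.5824 0.1137 0.028 ] 0.593 scene zoom [258. 205.]
lemB [0.509  0.1038 0.028 ] 0.52 scene zoom [323. 230.]
round [ 0.5058 -0.0665  0.012 ] 0.51 scene zoom [466. 190.]
t1 [ 0.5952 -0.2079  0.012 ] 0.63 scene zoom [497. 124.]
t2 [ 0.5943 -0.3325  0.012 ] 0.681 scene zoom [573.  95.]
t3 [ 0.3855 -0.3327  0.012 ] 0.509 scene zoom [744. 152.]
t4 [ 0.3879 -0.2071  0.012 ] 0.44 scene zoom [667. 187.]
timer [ 0.6904 -0.0038  0.05  ] 0.69 scene zoom [285. 113.]
jar [0.6882 0.117  0.096 ] 0.698 scene zoom [181.  99.]
```

```bash
cat > ov.py <<'E'
from h import *
O=dict(tin=(.4408,.3601),mould=(.4485,.2286),garlic=(.4482,.1135),lemon=(.5462,.1099),rt=(.5058,-.0665))
P=circ(O["tin"],.088,.0275)+circ(O["tin"],0,.026)+circ(O["mould"],.082,.027)+circ(O["mould"],0.0,.0195)+circ(O["garlic"],.022,.029)+circ(O["rt"],.012,.095,40)
import sys
lt=np.array([.4907,-.2700]);
for y in (-.065,.065):
  for x in np.linspace(-.106,.106,14): P.append((lt[0]+x,lt[1]+y,.012))
show("top","ovt%s.png"%sys.argv[1],(130,190,250,255),6.5,P)
show("scene","ovs%s.png"%sys.argv[1],(145,180,285,305),5.5,P)
show("scene","ovr%s.png"%sys.argv[1],(250,170,400,250),5,P)
show("top","ovq%s.png"%sys.argv[1],(250,170,380,260),6,P)
E
python3 ov.py 1
```

```text
(no output)
```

View pics/ovt1.png

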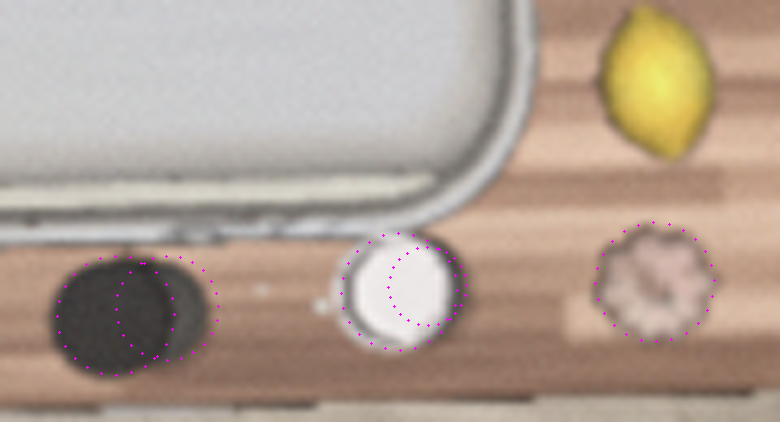

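View pics/ovs1.png

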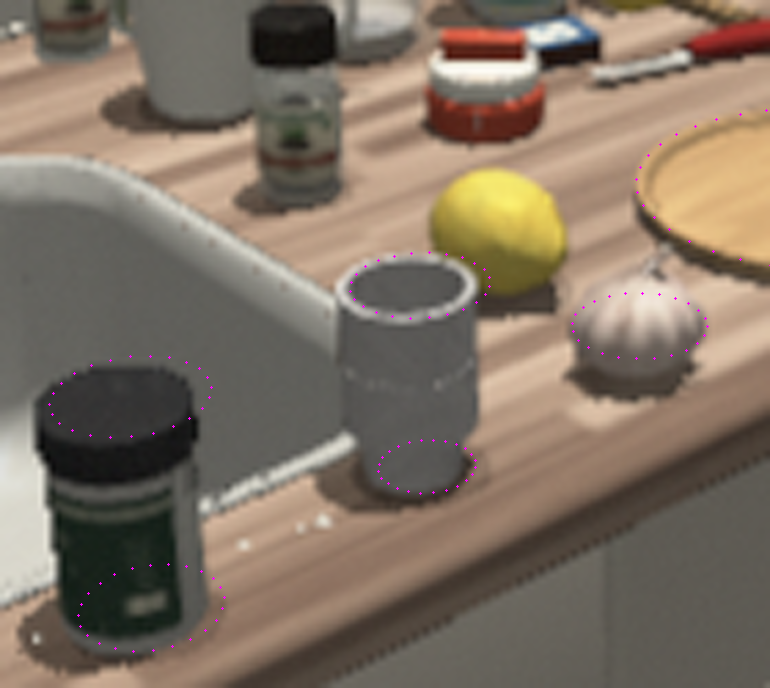

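View pics/ovr1.png

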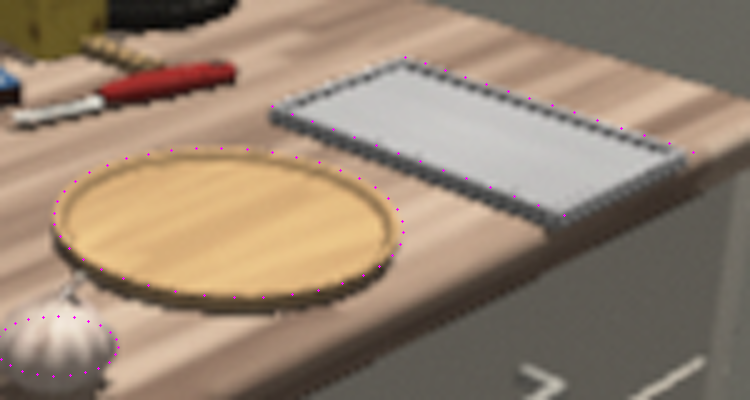

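View pics/ovq1.png

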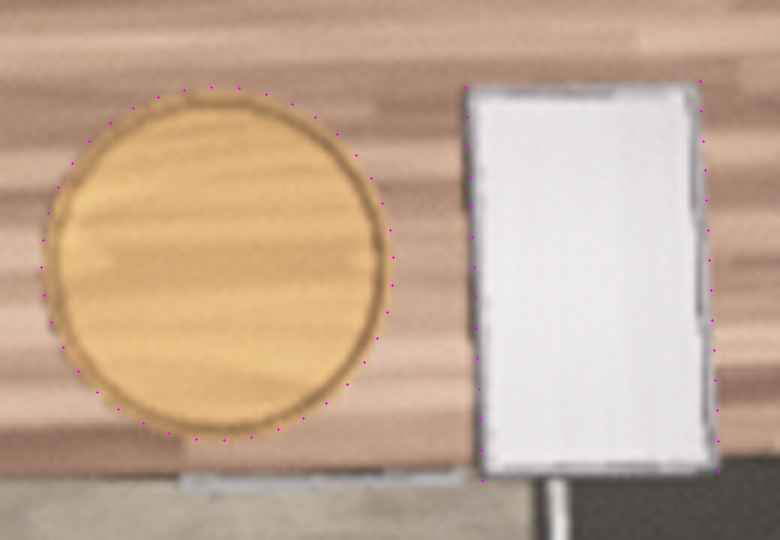

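```bash
cat >> h.py <<'E'
def go(x,y,z,yaw=90):
    s=ctrl.get_state(); R=Rt.from_rotvec(s["tool_rot"]).as_matrix()
    d=R.T@(np.array([x,y,z])-s["position"])/.3
    cy=np.degrees(np.arctan2(R[1,0],R[0,0])); sp=-(((yaw-cy)+180)%360-180)/180
    print("t",s["time"],"pos",s["position"].round(4),"yaw",cy.round(2),"w",round(s["grip_width"],3),"F",s["ft_force"].round(1),"tilt",R[:,2].round(3))
    print("tool shift",d.round(4),"spin",round(sp,4))
E
python3 - <<'E'
from h import *
go(.450,.2305,.20)
E
```

```text
t 0.4 pos [0.2873 0.583  0.2411] yaw 63.77 w 1.005 F [0.2 0.1 0.2] tilt [-0. -0. -1.]
tool shift [-0.8143  1.0058  0.1373] spin -0.1457
```

{"fn": "drive_tool", "kwargs": {"rows": [[[-0.05,0.06,0,-0.01,0],[-0.1,0.12,0,-0.02,0],[-0.15,0.18,0,-0.03,0],[-0.2,0.25,0.0,-0.04,0],[-0.25,0.31,0,-0.05,0],[-0.3,0.37,0,-0.06,0],[-0.35,0.43,0,-0.07,0],[-0.4,0.49,0,-0.08,0],[-0.45,0.55,0,-0.09,0],[-0.5,0.62,0,-0.1,0],[-0.55,0.68,0,-0.11,0],[-0.6,0.74,0,-0.12,0],[-0.65,0.8,0,-0.13,0],[-0.7,0.86,0,-0.14,0],[-0.75,0.92,0,-0.1457,0],[-0.79,0.97,0,-0.1457,0],[-0.81,0.995,0.02,-0.1457,0],[-0.8143,1.0,0.04,-0.1457,0],[-0.8143,1.0,0.04,-0.1457,0]]], "grip_force": 12}}

```text
time: 2.78
position: [0.4477, 0.2318, 0.2283]
tool_rot: [-2.22, -2.222, 0.002]
ft_force: [-0.1, -0.1, 0.9]
grip_width: 1.003
```

Run:
```python
from h import *
go(.450,.2305,.074)
P=circ((.450,.2305),.082,.027)+circ((.441,.3645),.088,.0275)+circ((.441,.3645),0,.026)
show("top","a1.png",(110,180,270,290),5,P);show("scene","a2.png",(130,120,320,310),4,P)
```

```text
t 2.775 pos [0.4477 0.2318 0.2283] yaw 90.05 w 1.003 F [-0.1 -0.1  0.9] tilt [-0.002 -0.001 -1.   ]
tool shift [-0.0041  0.0085  0.5144] spin 0.0003
```

View pics/a1.png

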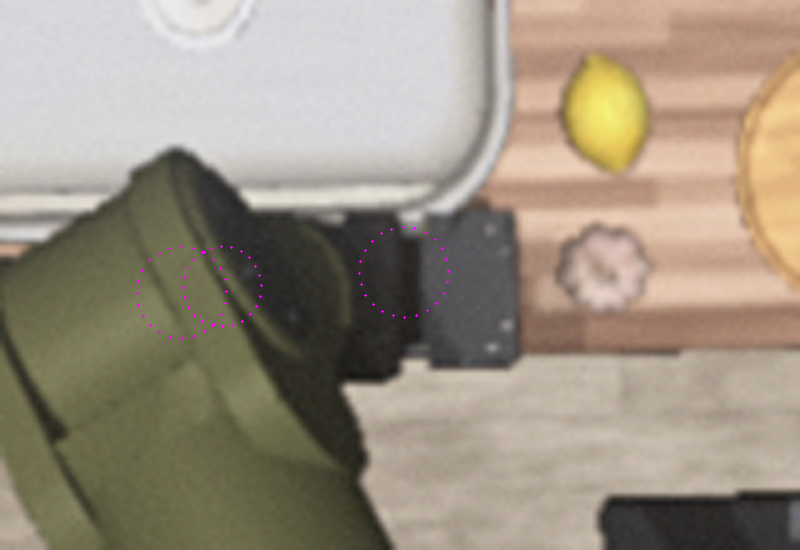

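View pics/a2.png

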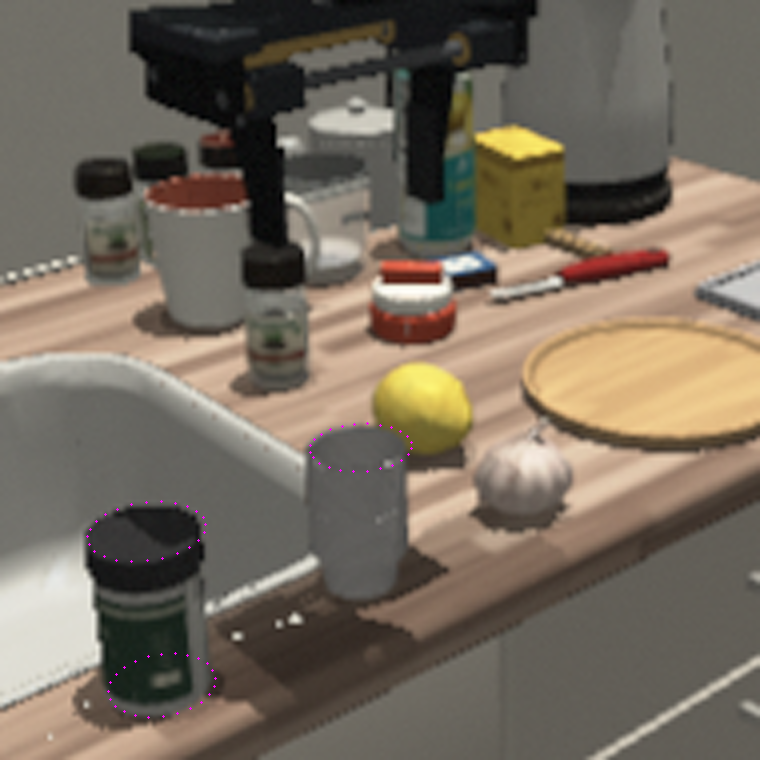

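{"fn": "drive_tool", "kwargs": {"rows": [[[0,0.008,0.06,0,0],[-0.004,0.008,0.13,0,0],[-0.004,0.008,0.2,0,0],[-0.004,0.008,0.27,0,0],[-0.004,0.008,0.34,0,0],[-0.004,0.008,0.4,0,0],[-0.004,0.008,0.45,0,0],[-0.004,0.008,0.48,0,0],[-0.004,0.008,0.5,0,0],[-0.004,0.008,0.507,0,0],[-0.004,0.008,0.507,0,0],[-0.004,0.008,0.507,0,0]]]}}

```text
time: 4.38
position: [0.4512, 0.2304, 0.0777]
tool_rot: [2.221, 2.221, 0.002]
ft_force: [-0.7, -0.0, 0.7]
grip_width: 1.004
```

Run:
```python
from h import *
go(.450,.2305,.076)
show("scene","a3.png",(180,170,280,290),6)
```

```text
t 4.375 pos [0.4512 0.2304 0.0777] yaw 90.0 w 1.004 F [-0.7 -0.   0.7] tilt [ 0.001  0.001 -1.   ]
tool shift [ 0.0004 -0.0041  0.0055] spin -0.0
```

View pics/a3.png

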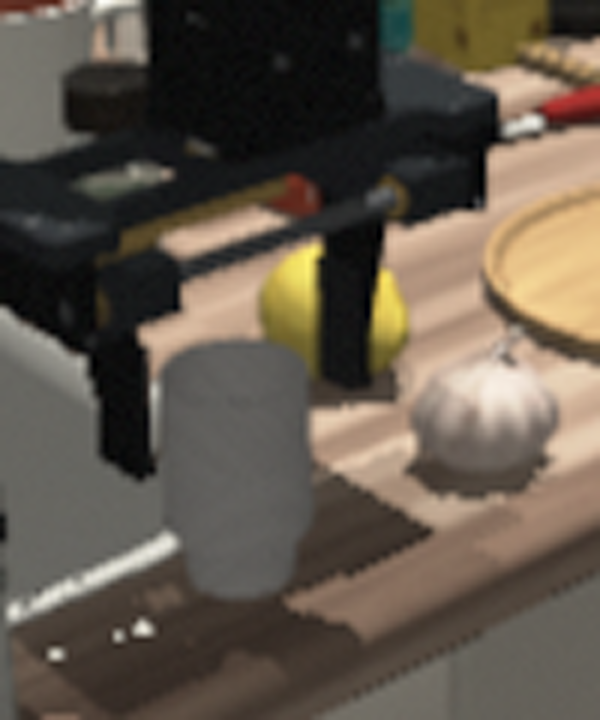

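{"fn": "drive_tool", "kwargs": {"rows": [[[0,0,0,0,40],[0,0,0,0,70],[0,0,0,0,90],[0,0,0,0,110],[0,0,0,0,130],[0,0,0,0,160],[0,0,0,0,200],[0,0,0,0,200]]], "grip_force": 10}}

```text
time: 5.42
position: [0.4509, 0.2303, 0.0772]
tool_rot: [-2.221, -2.221, -0.0]
ft_force: [0.5, 1.0, 0.5]
grip_width: 0.621
```

Run:
```python
from h import *
go(.450,.2305,.24)
show("scene","a4.png",(180,170,280,290),6)
```

```text
t 5.425 pos [0.4509 0.2303 0.0772] yaw 90.0 w 0.621 F [0.5 1.  0.5] tilt [ 0.  0. -1.]
tool shift [ 0.0008 -0.0029 -0.5426] spin 0.0
```

View pics/a4.png

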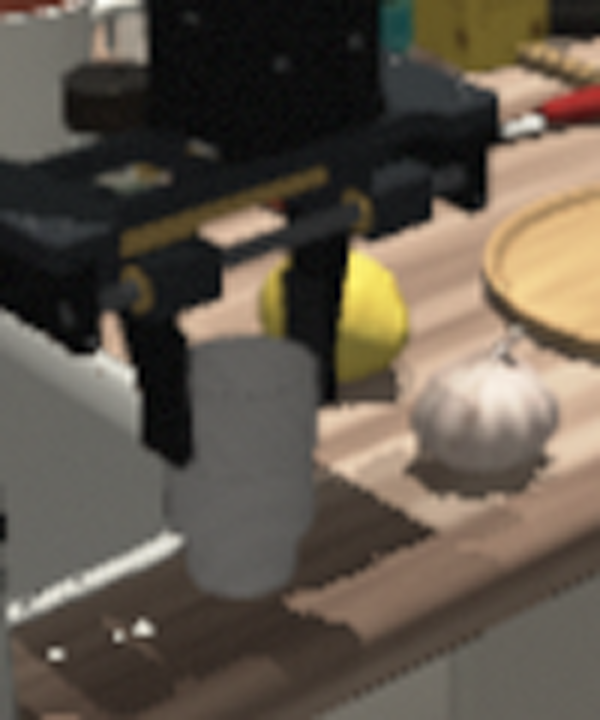

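{"fn": "drive_tool", "kwargs": {"rows": [[[0,0,-0.01,0,200],[0,0,-0.02,0,200],[0,0,-0.03,0,200],[0,0,-0.045,0,200],[0,0,-0.06,0,200],[0,0,-0.08,0,200],[0,0,-0.1,0,200],[0,0,-0.12,0,200],[0,0,-0.14,0,200],[0,0,-0.16,0,200],[0,0,-0.16,0,200]]]}}

```text
time: 6.85
position: [0.4512, 0.2304, 0.1258]
tool_rot: [2.221, 2.221, 0.002]
ft_force: [-0.6, 0.4, -0.6]
grip_width: 0.622
```

Run:
```python
from h import *
go(.450,.2305,.24)
show("scene","a5.png",(180,170,280,290),6)
```

```text
t 6.85 pos [0.4512 0.2304 0.1258] yaw 90.0 w 0.622 F [-0.6  0.4 -0.6] tilt [ 0.001  0.001 -1.   ]
tool shift [ 0.0007 -0.0036 -0.3808] spin -0.0
```

View pics/a5.png

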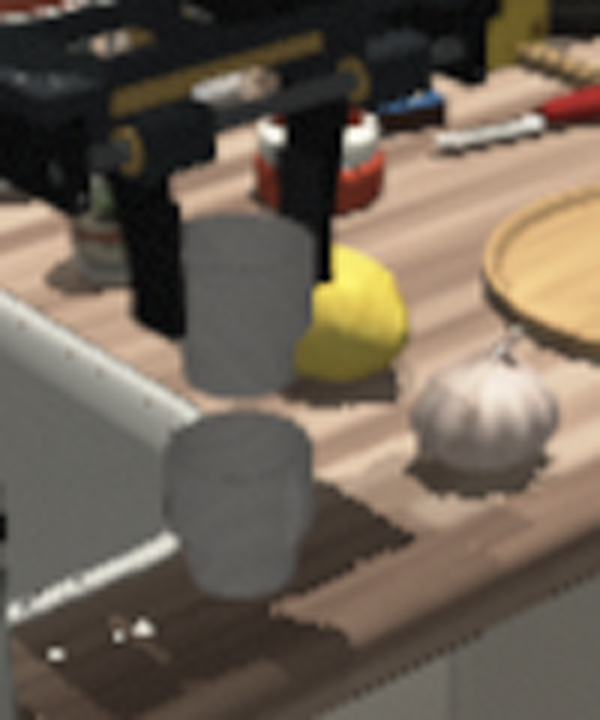

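{"fn": "drive_tool", "kwargs": {"rows": [[[0,0,-0.05,0,200],[-0.03,0,-0.1,0,200],[-0.07,0.002,-0.12,0,200],[-0.12,0.004,-0.12,0,200],[-0.18,0.006,-0.12,0,200],[-0.24,0.01,-0.12,0,200],[-0.3,0.012,-0.12,0,200],[-0.36,0.015,-0.12,0,200],[-0.42,0.018,-0.12,0,200],[-0.48,0.02,-0.12,0,200],[-0.54,0.022,-0.12,0,200],[-0.6,0.024,-0.12,0,200],[-0.66,0.026,-0.12,0,200],[-0.72,0.03,-0.12,0,200],[-0.78,0.032,-0.12,0,200],[-0.84,0.034,-0.12,0,200],[-0.9,0.036,-0.12,0,200],[-0.95,0.038,-0.12,0,200],[-0.98,0.04,-0.12,0,200],[-0.99,0.04,-0.12,0,200]]]}}

```text
time: 9.4
position: [0.4629, -0.0673, 0.1612]
tool_rot: [-2.222, -2.221, -0.0]
ft_force: [-0.0, 0.1, -0.7]
grip_width: 0.622
```

Run:
```python
from h import *
go(.463,-.090,.052)
```

```text
t 9.4 pos [ 0.4629 -0.0673  0.1612] yaw 89.96 w 0.622 F [-0.   0.1 -0.7] tilt [ 0.  0. -1.]
tool shift [-0.0757  0.0004  0.3639] spin -0.0002
```

{"fn": "drive_tool", "kwargs": {"rows": [[[-0.03,0,0.03,0,200],[-0.06,0,0.08,0,200],[-0.076,0,0.14,0,200],[-0.076,0,0.2,0,200],[-0.076,0,0.25,0,200],[-0.076,0,0.29,0,200],[-0.076,0,0.32,0,200],[-0.076,0,0.34,0,200],[-0.076,0,0.35,0,200],[-0.076,0,0.355,0,200],[-0.076,0,0.36,0,200],[-0.076,0,0.362,0,200],[-0.076,0,0.362,0,200]]]}}

```text
time: 11.02
position: [0.4629, -0.0896, 0.0527]
tool_rot: [2.221, 2.221, 0.0]
ft_force: [0.3, 0.9, -0.5]
grip_width: 0.623
```

Run:
```python
from h import *
go(.463,-.090,.052)
show("scene","a6.png",(230,160,350,260),6)
```

```text
t 11.025 pos [ 0.4629 -0.0896  0.0527] yaw 90.0 w 0.623 F [ 0.3  0.9 -0.5] tilt [ 0.  0. -1.]
tool shift [-0.0012  0.0003  0.0022] spin 0.0
```

View pics/a6.png

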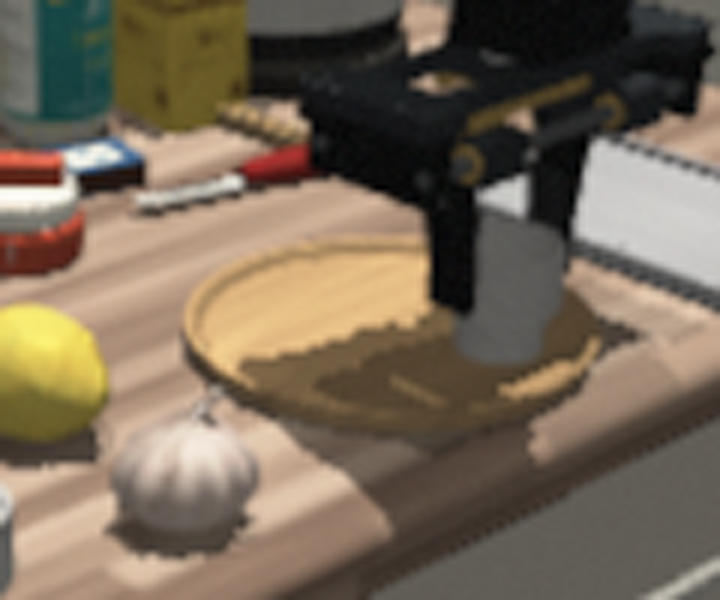

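{"fn": "drive_tool", "kwargs": {"rows": [[[0,0,0.003,0,200],[0,0,0.005,0,200],[0,0,0.005,0,200]]]}}

```text
time: 11.45
position: [0.4633, -0.0893, 0.0518]
tool_rot: [-2.221, -2.222, -0.002]
ft_force: [-1.6, 1.1, 5.4]
grip_width: 0.618
```

{"fn": "drive_tool", "kwargs": {"rows": [[[0,0,0,0,90],[0,0,0,0,80],[0,0,0,0,60],[0,0,0,0,30],[0,0,0,0,0],[0,0,0,0,0],[0,0,-0.03,0,0],[0,0,-0.08,0,0],[0,0,-0.15,0,0],[0,0,-0.22,0,0],[0,0,-0.29,0,0],[0,0,-0.36,0,0],[0,0,-0.4,0,0],[0,0,-0.4,0,0]]]}}

```text
time: 13.2
position: [0.4635, -0.0897, 0.1722]
tool_rot: [2.22, 2.22, 0.003]
ft_force: [-0.2, 0.3, -0.1]
grip_width: 1.0
```

Run:
```python
from h import *
go(.546,.110,.15,98)
show("scene","a7.png",(180,160,350,290),4.5)
d=show("top","a8.png",(170,170,300,260),6)
```

```text
t 13.2 pos [ 0.4635 -0.0897  0.1722] yaw 90.0 w 1.0 F [-0.2  0.3 -0.1] tilt [ 0.002  0.    -1.   ]
tool shift [0.6656 0.2748 0.075 ] spin -0.0445
```

View pics/a7.png

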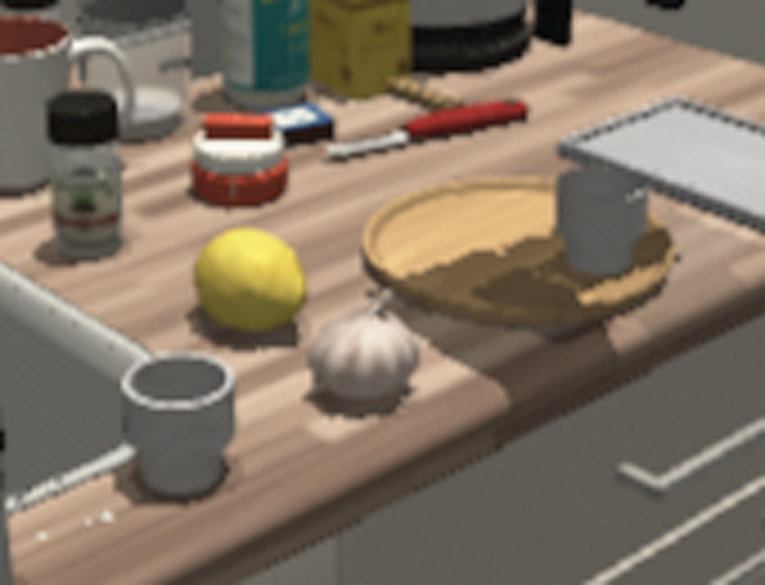

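View pics/a8.png

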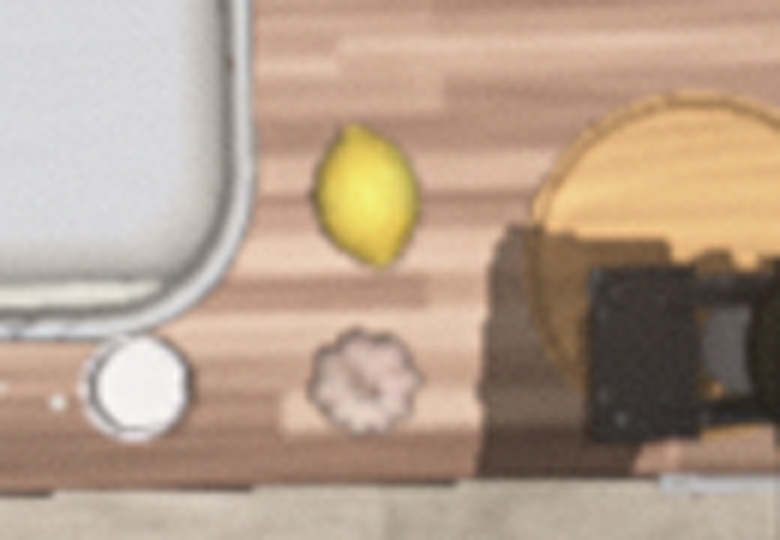

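Run:
```python
from h import *
for n,box in (("top",(200,180,260,225)),("scene",(205,190,260,245))):
    d=cam(n); h=cv2.cvtColor(d["img"],cv2.COLOR_BGR2HSV)
    m=((h[...,0]>20)&(h[...,0]<36)&(h[...,1]>130)).astype(np.uint8); k=np.zeros_like(m); x0,y0,x1,y1=box; k[y0:y1,x0:x1]=m[y0:y1,x0:x1]
    ys,xs=np.nonzero(k); p=np.array([pz(d,(x,y),.028)[:2] for x,y in zip(xs,ys)])
    w,v=np.linalg.eigh(np.cov(p.T)); print(n,len(p),p.mean(0).round(4),np.degrees(np.arctan2(v[1,1],v[0,1])).round(1),(4*np.sqrt(w)).round(4))
    if n=="scene":
        print(pz(d,(xs.mean(),ys.mean()),.028))
d=cam("top")
# mould rim, zoom 6 box (170,170): spans 85-190, 333-440
for (X,Y,z) in ((137.5,386,.052),(365,382,.028)):
    print(pz(d,(170+X/6-.42,170+Y/6-.42),z).round(4))
```

```text
top 259 [0.5453 0.1098] -168.4 [0.0497 0.0716]
scene 421 [0.5482 0.1099] 145.4 [0.0611 0.1264]
[0.54743934 0.11038361 0.028     ]
[0.449 0.229 0.052]
[0.4474 0.1128 0.028 ]
```

{"fn": "drive_tool", "kwargs": {"rows": [[[0.03,0.01,0,0,0],[0.08,0.03,0,-0.01,0],[0.14,0.06,0,-0.02,0],[0.2,0.08,0,-0.03,0],[0.26,0.11,0,-0.04,0],[0.32,0.13,0,-0.05,0],[0.38,0.16,0,-0.06,0],[0.44,0.18,0,-0.064,0],[0.5,0.21,0,-0.064,0],[0.56,0.23,0,-0.064,0],[0.61,0.25,0,-0.064,0],[0.64,0.265,0,-0.064,0],[0.66,0.272,0,-0.064,0],[0.666,0.273,0.03,-0.064,0],[0.666,0.273,0.07,-0.064,0],[0.666,0.273,0.12,-0.064,0],[0.666,0.273,0.17,-0.064,0],[0.666,0.273,0.22,-0.064,0],[0.666,0.273,0.25,-0.064,0],[0.666,0.273,0.25,-0.064,0]]]}}

```text
time: 15.95
position: [0.5442, 0.11, 0.0952]
tool_rot: [-1.987, -2.432, 0.002]
ft_force: [0.4, -0.4, 0.2]
grip_width: 1.003
```

Run:
```python
from h import *
go(.5455,.110,.028,101.6)
show("scene","b1.png",(180,160,300,260),6)
```

```text
t 15.95 pos [0.5442 0.11   0.0952] yaw 101.52 w 1.003 F [ 0.4 -0.4  0.2] tilt [-0.001 -0.001 -1.   ]
tool shift [-0.0008  0.0045  0.2239] spin -0.0005
```

View pics/b1.png

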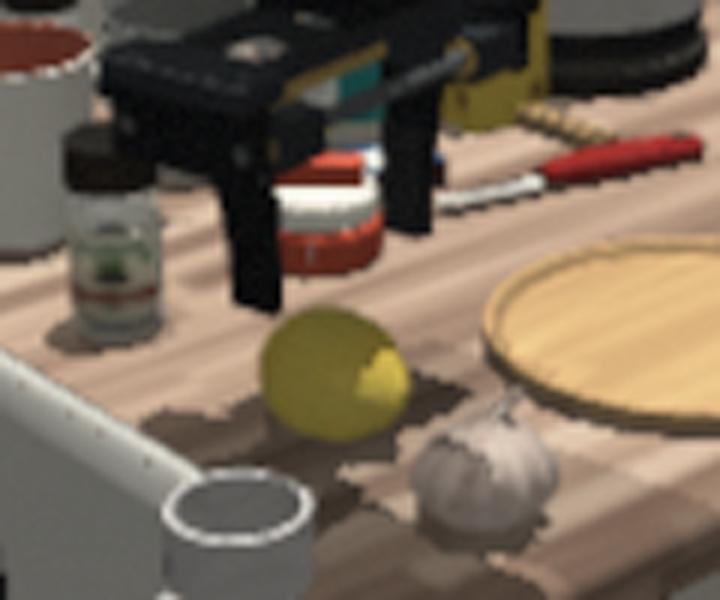

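{"fn": "drive_tool", "kwargs": {"rows": [[[0,0.004,0.03,0,20],[0,0.004,0.07,0,35],[0,0.004,0.11,0,35],[0,0.004,0.15,0,35],[0,0.004,0.18,0,35],[0,0.004,0.2,0,35],[0,0.004,0.215,0,35],[0,0.004,0.218,0,35],[0,0.004,0.218,0,60],[0,0.004,0.218,0,80],[0,0.004,0.218,0,100],[0,0.004,0.218,0,130],[0,0.004,0.218,0,180],[0,0.004,0.218,0,200],[0,0.004,0.218,0,200]]], "grip_force": 15}}

```text
time: 17.88
position: [0.5461, 0.1105, 0.0309]
tool_rot: [1.987, 2.433, 0.001]
ft_force: [-0.1, 1.1, 2.0]
grip_width: 0.614
```

Run:
```python
from h import *
go(.5455,.110,.15,90)
```

```text
t 17.875 pos [0.5461 0.1105 0.0309] yaw 101.52 w 0.614 F [-0.1  1.1  2. ] tilt [ 0.  0. -1.]
tool shift [-0.0011 -0.0021 -0.3971] spin 0.064
```

{"fn": "drive_tool", "kwargs": {"rows": [[[0,0,-0.02,0,200],[0,0,-0.05,0,200],[0,0,-0.09,0,200],[0,0,-0.14,0,200],[0,0,-0.19,0.02,200],[0,0,-0.24,0.04,200],[0,0,-0.29,0.06,200],[0,0,-0.32,0.064,200],[0,0,-0.34,0.064,200],[0,0,-0.34,0.064,200]]]}}

```text
time: 19.12
position: [0.5461, 0.1104, 0.133]
tool_rot: [2.221, 2.222, 0.001]
ft_force: [0.1, 0.9, -1.5]
grip_width: 0.614
```

Run:
```python
from h import *
go(.530,-.050,.0345,90)
show("scene","b2.png",(180,120,300,220),6)
```

```text
t 19.125 pos [0.5461 0.1104 0.133 ] yaw 90.03 w 0.614 F [ 0.1  0.9 -1.5] tilt [ 0.001  0.    -1.   ]
tool shift [-0.5349 -0.0542  0.3283] spin 0.0002
```

View pics/b2.png

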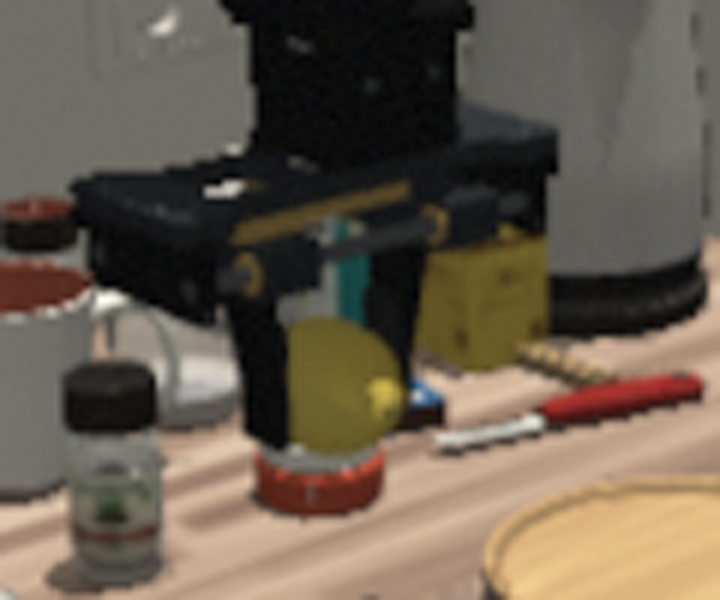

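{"fn": "drive_tool", "kwargs": {"rows": [[[-0.03,0,0,0,200],[-0.08,-0.01,0,0,200],[-0.14,-0.02,0,0,200],[-0.2,-0.025,0,0,200],[-0.26,-0.03,0,0,200],[-0.32,-0.035,0,0,200],[-0.38,-0.04,0,0,200],[-0.44,-0.045,0,0,200],[-0.49,-0.05,0.01,0,200],[-0.52,-0.054,0.04,0,200],[-0.535,-0.054,0.09,0,200],[-0.535,-0.054,0.15,0,200],[-0.535,-0.054,0.2,0,200],[-0.535,-0.054,0.245,0,200],[-0.535,-0.054,0.28,0,200],[-0.535,-0.054,0.3,0,200],[-0.535,-0.054,0.312,0,200],[-0.535,-0.054,0.319,0,200],[-0.535,-0.054,0.322,0,200],[-0.535,-0.054,0.322,0,200]]]}}

```text
time: 21.68
position: [0.5299, -0.0501, 0.0363]
tool_rot: [2.221, 2.221, 0.001]
ft_force: [0.1, -0.5, -1.6]
grip_width: 0.613
```

Run:
```python
from h import *
go(.530,-.050,.0345,90)
show("scene","b3.png",(230,130,350,240),6)
```

```text
t 21.675 pos [ 0.5299 -0.0501  0.0363] yaw 90.0 w 0.613 F [ 0.1 -0.5 -1.6] tilt [ 0.001  0.    -1.   ]
tool shift [0.0004 0.0003 0.006 ] spin -0.0
```

View pics/b3.png

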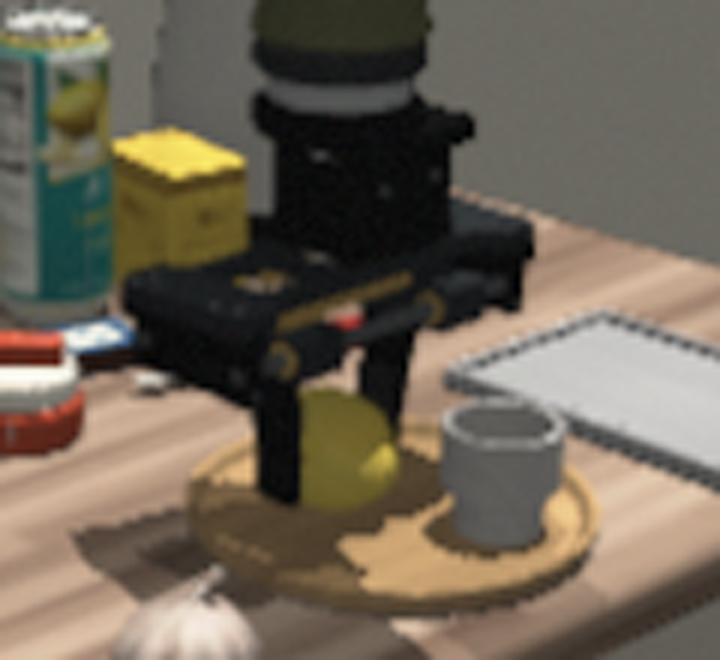

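Lemon is over its spot, not yet loaded on the tray. Lower about 1 mm, release, and retreat upwards.

{"fn": "drive_tool", "kwargs": {"rows": [[[0,0,0.004,0,200],[0,0,0.004,0,200],[0,0,0.004,0,90],[0,0,0.004,0,80],[0,0,0.004,0,60],[0,0,0.004,0,35],[0,0,0.004,0,20],[0,0,0.004,0,20],[0,0,-0.03,0,20],[0,0,-0.08,0,20],[0,0,-0.14,0,10],[0,0,-0.2,0,0],[0,0,-0.27,0,0],[0,0,-0.34,0,0],[0,0,-0.4,0,0],[0,0,-0.43,0,0],[0,0,-0.43,0,0]]]}}

```text
time: 23.85
position: [0.5301, -0.0501, 0.1657]
tool_rot: [2.221, 2.221, 0.002]
ft_force: [-0.1, 0.2, -0.2]
grip_width: 0.998
```

Run:
```python
from h import *
go(.450,.231,.043,90)
show("scene","b4.png",(180,150,350,280),4.5,circ((.4505,.2315),.052,.027)+circ((.449,.229),.052,.027))
show("top","b5.png",(170,190,300,260),6,circ((.4505,.2315),.052,.027))
```

```text
t 23.85 pos [ 0.5301 -0.0501  0.1657] yaw 90.0 w 0.998 F [-0.1  0.2 -0.2] tilt [ 0.001  0.    -1.   ]
tool shift [ 0.9368 -0.2674  0.409 ] spin 0.0
```

View pics/b4.png

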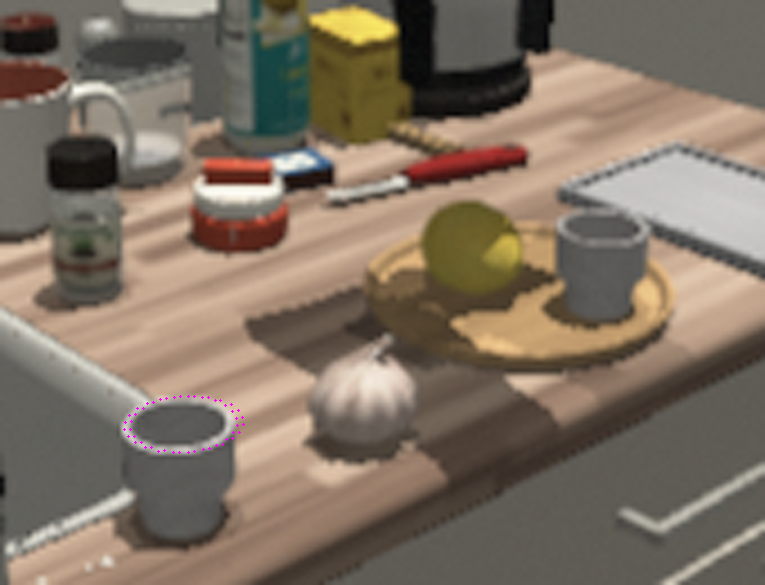

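View pics/b5.png

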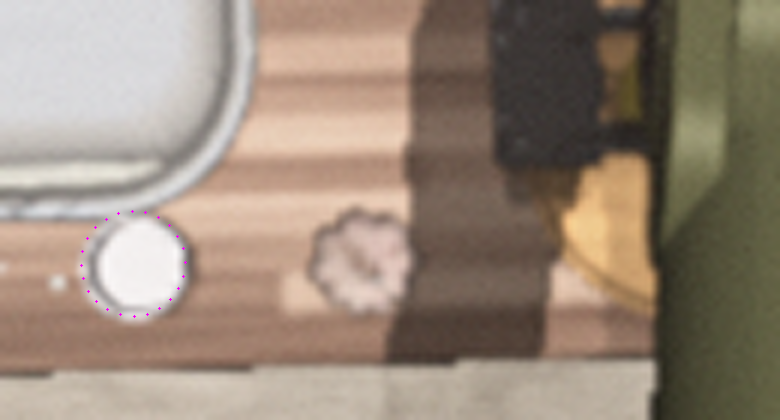

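{"fn": "drive_tool", "kwargs": {"rows": [[[0.02,-0.005,0,0,0],[0.06,-0.02,0,0,0],[0.12,-0.035,0,0,0],[0.19,-0.055,0,0,0],[0.26,-0.075,0,0,0],[0.33,-0.095,0,0,0],[0.4,-0.115,0,0,0],[0.47,-0.135,0,0,0],[0.54,-0.155,0,0,0],[0.61,-0.175,0,0,0],[0.68,-0.195,0,0,0],[0.75,-0.215,0,0,0],[0.82,-0.235,0,0,0],[0.88,-0.25,0,0,0],[0.92,-0.262,0,0,0],[0.937,-0.267,0.03,0,0],[0.937,-0.267,0.08,0,0],[0.937,-0.267,0.14,0,0],[0.937,-0.267,0.18,0,0],[0.937,-0.267,0.18,0,0]]]}}

```text
time: 26.45
position: [0.449, 0.2299, 0.1096]
tool_rot: [-2.222, -2.22, 0.004]
ft_force: [-0.3, 0.1, 0.5]
grip_width: 1.004
```

Run:
```python
from h import *
go(.450,.231,.042,90)
```

```text
t 26.45 pos [0.449  0.2299 0.1096] yaw 89.94 w 1.004 F [-0.3  0.1  0.5] tilt [-0.002 -0.002 -1.   ]
tool shift [0.004  0.004  0.2254] spin -0.0003
```

{"fn": "drive_tool", "kwargs": {"rows": [[[0.004,0.003,0.02,0,0],[0.004,0.003,0.06,0,0],[0.004,0.003,0.1,0,0],[0.004,0.003,0.14,0,0],[0.004,0.003,0.18,0,0],[0.004,0.003,0.21,0,0],[0.004,0.003,0.225,0,0],[0.004,0.003,0.225,0,0],[0.004,0.003,0.225,0,40],[0.004,0.003,0.225,0,60],[0.004,0.003,0.225,0,75],[0.004,0.003,0.225,0,90],[0.004,0.003,0.225,0,110],[0.004,0.003,0.225,0,150],[0.004,0.003,0.225,0,200],[0.004,0.003,0.225,0,200]]], "grip_force": 10}}

```text
time: 28.45
position: [0.4506, 0.2323, 0.0437]
tool_rot: [-2.221, -2.221, -0.0]
ft_force: [-0.5, 0.8, 0.4]
grip_width: 0.633
```

Run:
```python
from h import *
go(.450,.231,.15,90)
show("scene","c1.png",(180,170,280,290),5)
```

```text
t 28.45 pos [0.4506 0.2323 0.0437] yaw 90.0 w 0.633 F [-0.5  0.8  0.4] tilt [ 0.  0. -1.]
tool shift [-0.0042 -0.0019 -0.3545] spin -0.0
```

View pics/c1.png

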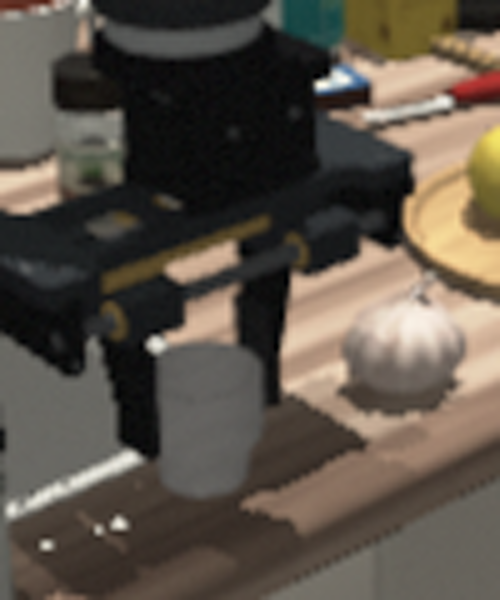

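{"fn": "drive_tool", "kwargs": {"rows": [[[0,0,0,0,200],[0,0,0,0,200],[0,0,-0.01,0,200],[0,0,-0.02,0,200],[0,0,-0.03,0,200],[0,0,-0.03,0,200]]]}}

```text
time: 29.25
position: [0.4508, 0.2323, 0.0529]
tool_rot: [2.222, 2.221, 0.001]
ft_force: [0.0, -0.1, -0.5]
grip_width: 0.636
```

Run:
```python
from h import *
go(.450,.231,.15,90)
show("scene","c2.png",(180,170,280,290),5)
```

```text
t 29.25 pos [0.4508 0.2323 0.0529] yaw 89.99 w 0.636 F [ 0.  -0.1 -0.5] tilt [ 0.001  0.    -1.   ]
tool shift [-0.0041 -0.0023 -0.3237] spin -0.0
```

View pics/c2.png

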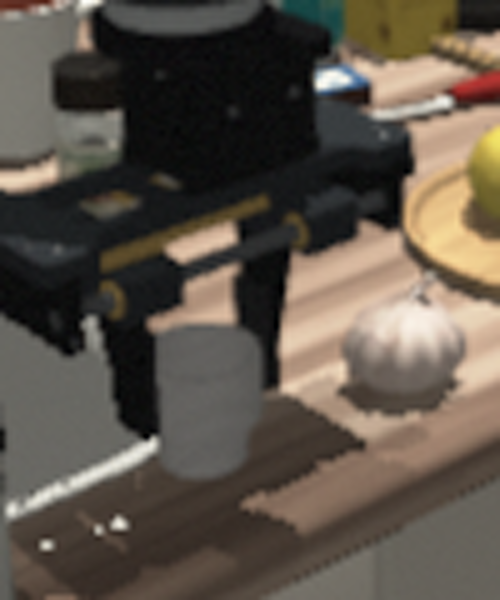

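{"fn": "drive_tool", "kwargs": {"rows": [[[0,0,-0.03,0,200],[0,0,-0.08,0,200],[0,0,-0.14,0,200],[0,0,-0.2,0,200],[-0.02,0,-0.26,0,200],[-0.05,0.0,-0.31,0,200],[-0.1,0.01,-0.35,0,200],[-0.16,0.03,-0.37,0,200],[-0.22,0.05,-0.37,0,200],[-0.28,0.07,-0.37,0,200],[-0.34,0.09,-0.37,0,200],[-0.4,0.11,-0.37,0,200],[-0.46,0.13,-0.37,0,200],[-0.52,0.15,-0.37,0,200],[-0.58,0.17,-0.37,0,200],[-0.64,0.19,-0.37,0,200],[-0.7,0.21,-0.37,0,200],[-0.76,0.23,-0.37,0,200],[-0.8,0.24,-0.37,0,200],[-0.82,0.25,-0.37,0,200]]]}}

```text
time: 31.8
position: [0.5253, -0.0151, 0.1634]
tool_rot: [-2.223, -2.219, 0.001]
ft_force: [-0.2, 0.6, 0.0]
grip_width: 0.634
```

Run:
```python
from h import *
go(.556,-.270,.050,90)
show("scene","c3.png",(230,100,380,220),5)
```

```text
t 31.8 pos [ 0.5253 -0.0151  0.1634] yaw 89.9 w 0.634 F [-0.2  0.6  0. ] tilt [-0.001 -0.    -1.   ]
tool shift [-0.8494  0.1038  0.3779] spin -0.0005
```

View pics/c3.png

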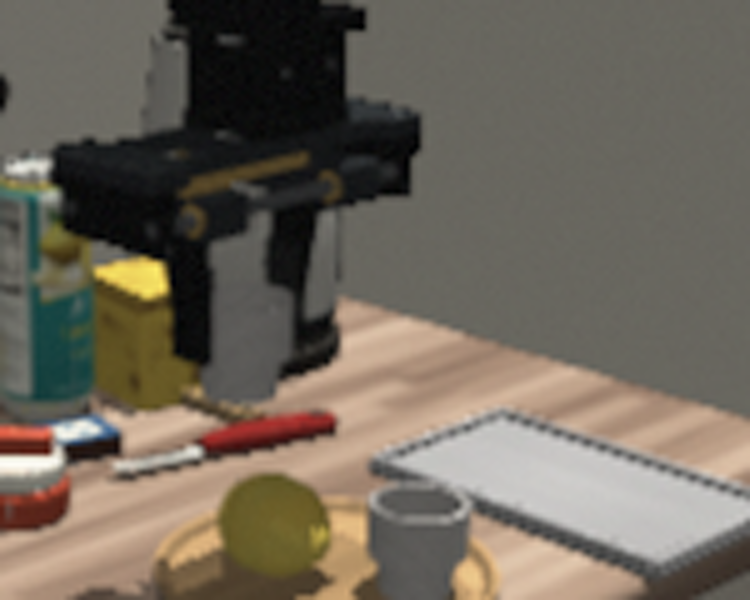

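{"fn": "drive_tool", "kwargs": {"rows": [[[-0.03,0.005,0,0,200],[-0.08,0.01,0,0,200],[-0.14,0.018,0,0,200],[-0.2,0.025,0,0,200],[-0.26,0.032,0,0,200],[-0.32,0.04,0,0,200],[-0.38,0.048,0,0,200],[-0.44,0.055,0,0,200],[-0.5,0.062,0,0,200],[-0.56,0.07,0,0,200],[-0.62,0.077,0,0,200],[-0.68,0.084,0,0,200],[-0.74,0.092,0,0,200],[-0.79,0.098,0,0,200],[-0.825,0.102,0.02,0,200],[-0.845,0.104,0.06,0,200],[-0.849,0.104,0.11,0,200],[-0.849,0.104,0.16,0,200],[-0.849,0.104,0.2,0,200],[-0.849,0.104,0.2,0,200]]]}}

```text
time: 34.35
position: [0.556, -0.2677, 0.1021]
tool_rot: [-2.219, -2.22, 0.001]
ft_force: [0.5, 0.7, -0.6]
grip_width: 0.633
```

Run:
```python
from h import *
go(.556,-.270,.050,90)
```

```text
t 34.35 pos [ 0.556  -0.2677  0.1021] yaw 90.03 w 0.633 F [ 0.5  0.7 -0.6] tilt [-0.002  0.001 -1.   ]
tool shift [-0.0079  0.0004  0.1736] spin 0.0002
```

{"fn": "drive_tool", "kwargs": {"rows": [[[0,0,0.03,0,200],[0,0,0.07,0,200],[0,0,0.11,0,200],[0,0,0.14,0,200],[0,0,0.155,0,200],[0,0,0.16,0,200],[0,0,0.165,0,200],[0,0,0.165,0,200]]]}}

```text
time: 35.35
position: [0.5569, -0.2686, 0.0543]
tool_rot: [2.221, 2.221, 0.0]
ft_force: [-0.3, 0.4, -0.6]
grip_width: 0.632
```

Run:
```python
from h import *
go(.556,-.270,.050,90)
show("scene","c4.png",(300,140,390,230),6)
```

```text
t 35.35 pos [ 0.5569 -0.2686  0.0543] yaw 90.0 w 0.632 F [-0.3  0.4 -0.6] tilt [ 0. -0. -1.]
tool shift [-0.0048 -0.0028  0.0142] spin -0.0
```

View pics/c4.png

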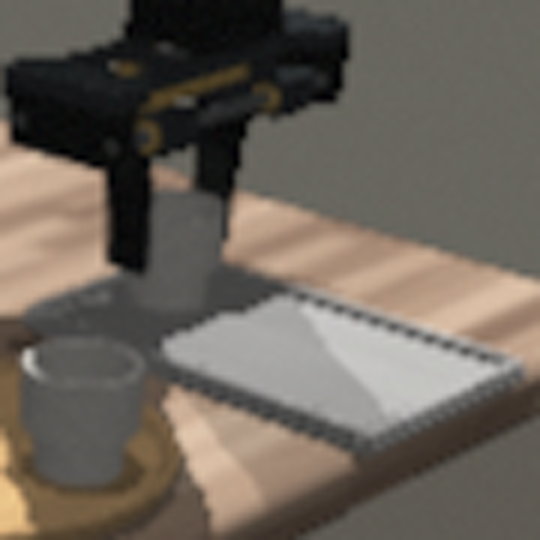

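{"fn": "drive_tool", "kwargs": {"rows": [[[-0.005,-0.002,0.004,0,200],[-0.005,-0.002,0.008,0,200],[-0.005,-0.002,0.012,0,200],[-0.005,-0.002,0.012,0,200]]]}}

```text
time: 35.9
position: [0.5561, -0.2699, 0.0503]
tool_rot: [-2.221, -2.221, -0.0]
ft_force: [-0.6, 0.3, -1.0]
grip_width: 0.631
```

{"fn": "drive_tool", "kwargs": {"rows": [[[0,0,0,0,92],[0,0,0,0,88],[0,0,0,0,84],[0,0,0,0,75],[0,0,0,0,60],[0,0,0,0,40],[0,0,0,0,20],[0,0,0,0,10],[0,0,-0.02,0,10],[0,0,-0.06,0,10],[0,0,-0.12,0,0],[0,0,-0.19,0,0],[0,0,-0.26,0,0],[0,0,-0.32,0,0],[0,0,-0.35,0,0],[0,0,-0.35,0,0]]]}}

```text
time: 37.9
position: [0.5564, -0.2701, 0.1561]
tool_rot: [2.221, 2.221, 0.001]
ft_force: [0.3, -0.4, 0.2]
grip_width: 1.0
```

Run:
```python
from h import *
go(.448,.114,.15,90)
show("scene","c5.png",(220,130,390,260),4.5)
```

```text
t 37.9 pos [ 0.5564 -0.2701  0.1561] yaw 90.0 w 1.0 F [ 0.3 -0.4  0.2] tilt [ 0.001 -0.    -1.   ]
tool shift [ 1.2804 -0.3614  0.0198] spin -0.0
```

View pics/c5.png

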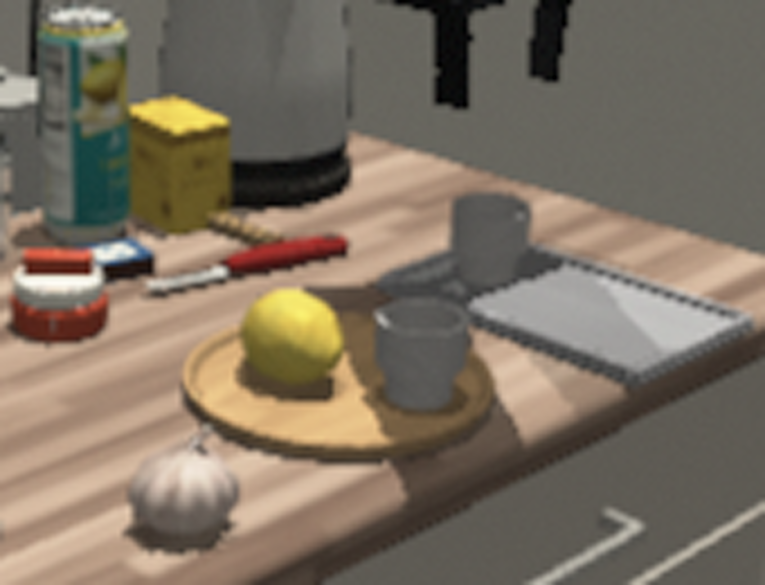

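{"fn": "drive_tool", "kwargs": {"rows": [[[0.03,-0.005,0,0,0],[0.08,-0.02,0,0,0],[0.14,-0.04,0,0,0],[0.21,-0.06,0,0,0],[0.28,-0.08,0,0,0],[0.35,-0.1,0,0,0],[0.42,-0.12,0,0,0],[0.49,-0.14,0,0,0],[0.56,-0.16,0,0,0],[0.63,-0.18,0,0,0],[0.7,-0.2,0,0,0],[0.77,-0.22,0,0,0],[0.84,-0.24,0,0,0],[0.91,-0.26,0,0,0],[0.96,-0.28,0,0,0],[0.99,-0.3,0,0,0],[1.0,-0.32,0,0,0],[1.0,-0.34,0,0,0],[1.0,-0.36,0,0,0],[1.0,-0.36,0,0,0]]]}}

```text
time: 40.45
position: [0.4478, 0.0296, 0.1555]
tool_rot: [-2.222, -2.22, -0.0]
ft_force: [-0.0, 0.4, 0.3]
grip_width: 0.998
```

Run:
```python
from h import *
go(.448,.114,.029,90)
show("scene","c6.png",(220,170,310,260),6,circ((.448,.114),.022,.029)+circ((.448,.114),.0,.02))
```

```text
t 40.45 pos [0.4478 0.0296 0.1555] yaw 89.95 w 0.998 F [-0.   0.4  0.3] tilt [ 0.  0. -1.]
tool shift [0.2813 0.0005 0.4216] spin -0.0003
```

View pics/c6.png

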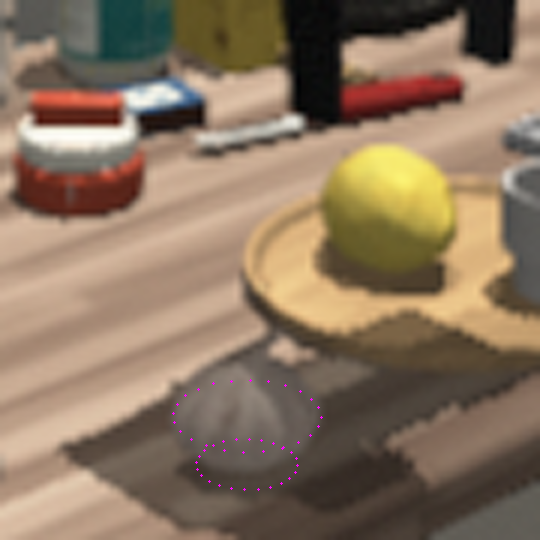

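{"fn": "drive_tool", "kwargs": {"rows": [[[0.03,0,0,0,0],[0.08,0,0,0,0],[0.14,0,0,0,0],[0.2,0,0,0,0],[0.25,0,0,0,0],[0.275,0,0.01,0,0],[0.282,0,0.04,0,0],[0.282,0,0.08,0,0],[0.282,0,0.13,0,0],[0.282,0,0.19,0,0],[0.282,0,0.25,0,0],[0.282,0,0.3,0,0],[0.282,0,0.34,0,0],[0.282,0,0.375,0,0],[0.282,0,0.4,0,0],[0.282,0,0.413,0,0],[0.282,0,0.42,0,0],[0.282,0,0.42,0,0]]]}}

```text
time: 42.75
position: [0.4483, 0.1146, 0.0296]
tool_rot: [2.221, 2.221, 0.001]
ft_force: [-0.3, 0.5, 0.3]
grip_width: 1.003
```

{"fn": "drive_tool", "kwargs": {"rows": [[[0,0,0,0,30],[0,0,0,0,50],[0,0,0,0,65],[0,0,0,0,80],[0,0,0,0,100],[0,0,0,0,150],[0,0,0,0,200],[0,0,0,0,200],[0,0,0,0,200]]], "grip_force": 12}}

```text
time: 43.88
position: [0.4481, 0.1146, 0.0295]
tool_rot: [-2.221, -2.221, -0.0]
ft_force: [-0.5, 0.3, 0.5]
grip_width: 0.67
```

Run:
```python
from h import *
go(.448,.114,.17,90)
show("scene","c7.png",(200,170,300,270),6)
```

```text
t 43.875 pos [0.4481 0.1146 0.0295] yaw 90.0 w 0.67 F [-0.5  0.3  0.5] tilt [ 0.  0. -1.]
tool shift [-2.000e-03 -4.000e-04 -4.684e-01] spin -0.0
```

View pics/c7.png

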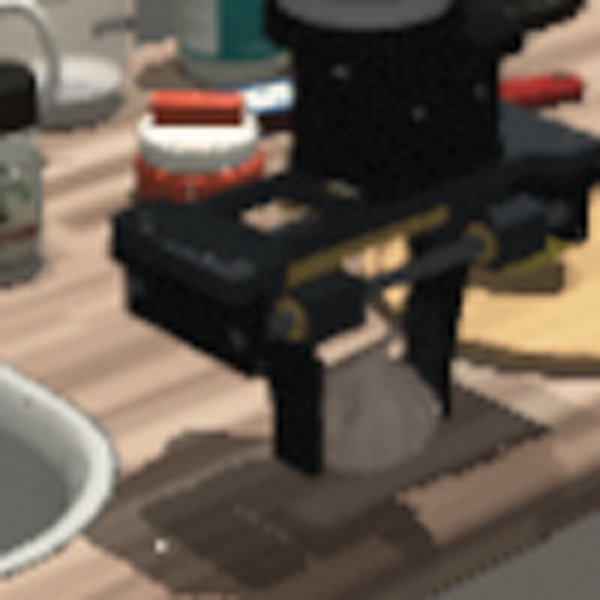

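{"fn": "drive_tool", "kwargs": {"rows": [[[0,0,-0.02,0,200],[0,0,-0.05,0,200],[0,0,-0.1,0,200],[0,0,-0.16,0,200],[0,0,-0.22,0,200],[0,0,-0.28,0,200],[-0.03,0,-0.33,0,200],[-0.07,0.005,-0.36,0,200],[-0.12,0.01,-0.38,0,200],[-0.18,0.02,-0.38,0,200],[-0.24,0.03,-0.38,0,200],[-0.3,0.035,-0.38,0,200],[-0.36,0.04,-0.38,0,200],[-0.42,0.05,-0.38,0,200],[-0.48,0.055,-0.38,0,200],[-0.54,0.06,-0.38,0,200],[-0.6,0.07,-0.38,0,200],[-0.65,0.075,-0.38,0,200],[-0.68,0.08,-0.38,0,200],[-0.69,0.08,-0.38,0,200]]]}}

```text
time: 46.42
position: [0.472, -0.093, 0.1433]
tool_rot: [-2.222, -2.22, 0.0]
ft_force: [-1.5, -0.2, 0.1]
grip_width: 0.664
```

Run:
```python
from h import *
go(.491,-.270,.036,90)
P=[(.4907+a*.1,-.270+b*.059,.006) for a in (-1,0,1) for b in (-1,1)]+circ((.556,-.27),.058,.027)
show("scene","c8.png",(240,120,390,230),5,P)
show("top","c9.png",(260,170,390,260),6,P)
```

```text
t 46.425 pos [ 0.472  -0.093   0.1433] yaw 89.95 w 0.664 F [-1.5 -0.2  0.1] tilt [-0.  0. -1.]
tool shift [-0.59    0.064   0.3578] spin -0.0003
```

View pics/c8.png

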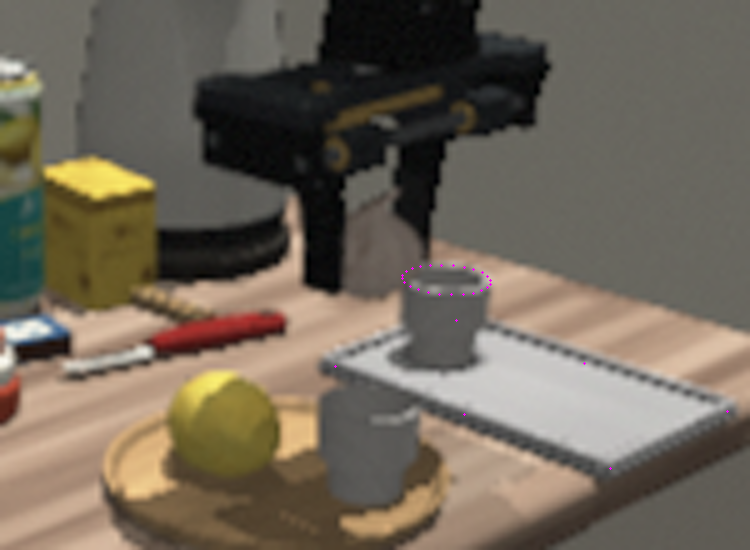

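View pics/c9.png

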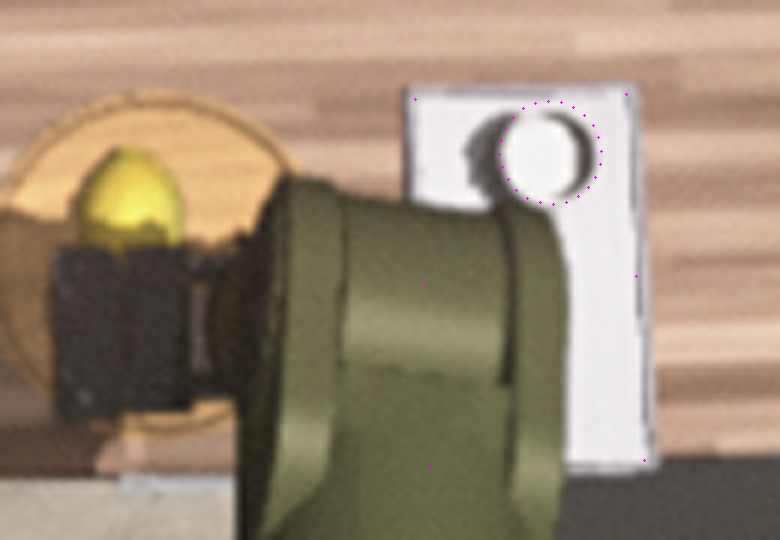

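{"fn": "drive_tool", "kwargs": {"rows": [[[-0.03,0.003,0,0,200],[-0.08,0.008,0,0,200],[-0.14,0.014,0,0,200],[-0.2,0.02,0,0,200],[-0.26,0.026,0,0,200],[-0.32,0.032,0,0,200],[-0.38,0.038,0,0,200],[-0.44,0.044,0,0,200],[-0.5,0.05,0,0,200],[-0.55,0.055,0,0,200],[-0.58,0.058,0.01,0,200],[-0.59,0.058,0.04,0,200],[-0.59,0.058,0.08,0,200],[-0.59,0.058,0.13,0,200],[-0.59,0.058,0.18,0,200],[-0.59,0.058,0.23,0,200],[-0.59,0.058,0.27,0,200],[-0.59,0.058,0.3,0,200],[-0.59,0.058,0.315,0,200],[-0.59,0.058,0.315,0,200]]]}}

```text
time: 49.02
position: [0.4895, -0.2694, 0.0488]
tool_rot: [-2.221, -2.221, 0.0]
ft_force: [0.0, 0.1, 0.4]
grip_width: 0.663
```

Run:
```python
from h import *
go(.489,-.270,.036,90)
show("scene","d1.png",(280,130,390,240),6)
```

```text
t 49.025 pos [ 0.4895 -0.2694  0.0488] yaw 89.99 w 0.663 F [0.  0.1 0.4] tilt [-0.  0. -1.]
tool shift [-0.0019 -0.0016  0.0427] spin -0.0
```

View pics/d1.png

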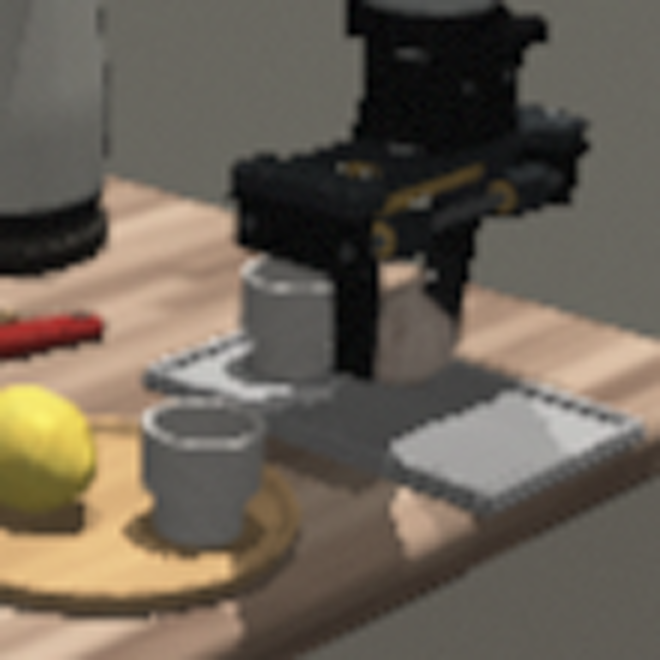

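{"fn": "drive_tool", "kwargs": {"rows": [[[0,0,0.008,0,200],[0,0,0.016,0,200],[0,0,0.024,0,200],[0,0,0.03,0,200],[0,0,0.036,0,200],[0,0,0.036,0,200]]]}}

```text
time: 49.82
position: [0.4894, -0.2694, 0.038]
tool_rot: [-2.221, -2.221, 0.0]
ft_force: [-0.6, -0.2, 0.1]
grip_width: 0.667
```

Run:
```python
from h import *
go(.489,-.270,.036,90)
show("scene","d2.png",(280,130,390,240),6)
```

```text
t 49.825 pos [ 0.4894 -0.2694  0.038 ] yaw 89.99 w 0.667 F [-0.6 -0.2  0.1] tilt [-0.  0. -1.]
tool shift [-0.002  -0.0014  0.0067] spin -0.0
```

View pics/d2.png

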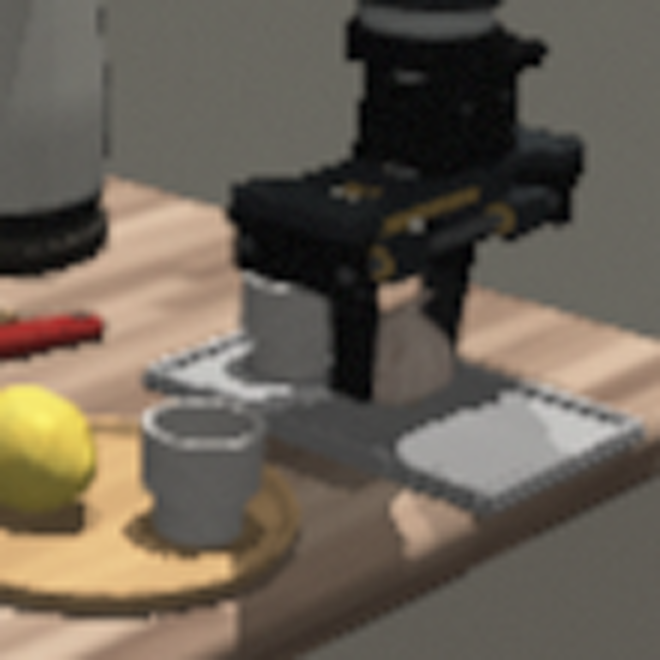

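{"fn": "drive_tool", "kwargs": {"rows": [[[0,0,0.004,0,200],[0,0,0.008,0,200],[0,0,0.008,0,200],[0,0,0.008,0,82],[0,0,0.008,0,78],[0,0,0.008,0,70],[0,0,0.008,0,60],[0,0,0.008,0,50],[0,0,0.008,0,40],[0,0,0.008,0,30],[0,0,0.008,0,20],[0,0,0.008,0,20]]]}}

```text
time: 51.38
position: [0.4895, -0.2694, 0.0357]
tool_rot: [2.222, 2.221, 0.0]
ft_force: [0.3, 0.9, -0.6]
grip_width: 0.913
```

{"fn": "drive_tool", "kwargs": {"rows": [[[0,0,-0.03,0,20],[0,0,-0.08,0,20],[0,0,-0.14,0,20],[0,0,-0.2,0,20],[0,0,-0.26,0,10],[0,0,-0.32,0,0],[0,0,-0.38,0,0],[0,0,-0.44,0,0],[0,0,-0.47,0,0],[0,0,-0.47,0,0]]]}}

```text
time: 52.62
position: [0.4898, -0.2696, 0.1774]
tool_rot: [2.221, 2.221, 0.001]
ft_force: [-1.3, 0.2, -0.5]
grip_width: 1.001
```

Run:
```python
from h import *
go(.441,.3645,.072,90)
P=[(.4907+a*.1,-.270+b*.059,.006) for a in (-1,0,1) for b in (-1,1)]
show("scene","d3.png",(280,130,390,240),6,P)
show("top","d4.png",(260,170,390,260),6,P)
```

```text
t 52.625 pos [ 0.4898 -0.2696  0.1774] yaw 90.0 w 1.001 F [-1.3  0.2 -0.5] tilt [ 0.001 -0.    -1.   ]
tool shift [ 2.1136 -0.163   0.3506] spin 0.0
```

View pics/d3.png

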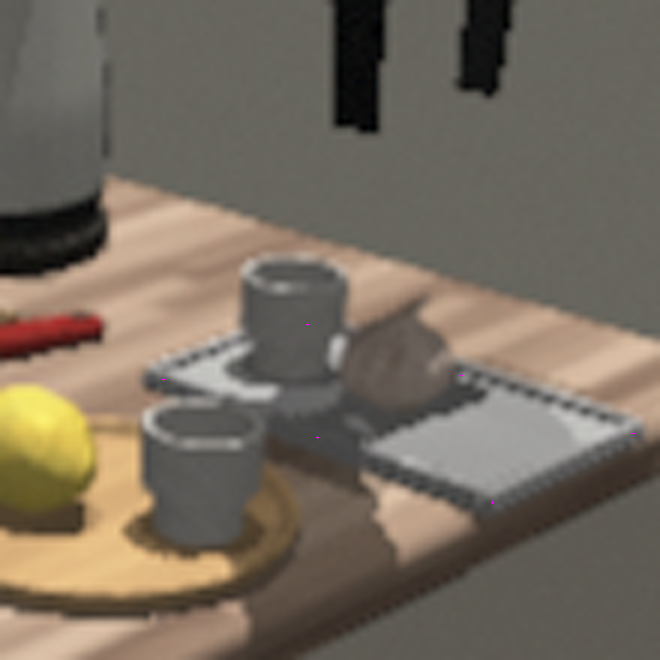

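View pics/d4.png

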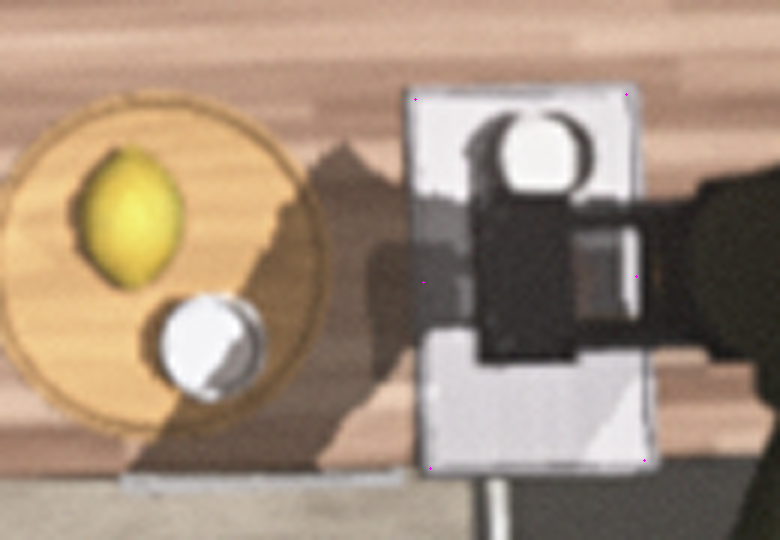

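{"fn": "drive_tool", "kwargs": {"rows": [[[0.03,0,0,0,0],[0.08,0,0,0,0],[0.15,-0.01,0,0,0],[0.23,-0.02,0,0,0],[0.31,-0.025,0,0,0],[0.39,-0.03,0,0,0],[0.47,-0.04,0,0,0],[0.55,-0.05,0,0,0],[0.63,-0.055,0,0,0],[0.71,-0.06,0,0,0],[0.79,-0.07,0,0,0],[0.87,-0.08,0,0,0],[0.94,-0.085,0,0,0],[1.0,-0.09,0,0,0]]]}}

```text
time: 54.48
position: [0.4618, 0.0326, 0.1766]
tool_rot: [-2.219, -2.223, 0.0]
ft_force: [0.0, 0.2, 0.2]
grip_width: 0.999
```

{"fn": "drive_tool", "kwargs": {"rows": [[[0.08,-0.01,0,0,0],[0.16,-0.015,0,0,0],[0.24,-0.02,0,0,0],[0.32,-0.025,0,0,0],[0.4,-0.03,0,0,0],[0.48,-0.035,0,0,0],[0.56,-0.04,0,0,0],[0.64,-0.045,0,0,0],[0.72,-0.05,0,0,0],[0.8,-0.055,0,0,0],[0.87,-0.06,0,0,0],[0.92,-0.065,0,0,0],[0.96,-0.07,0,0,0],[0.98,-0.07,0,0,0],[0.98,-0.07,0,0,0]]]}}

```text
time: 56.35
position: [0.4416, 0.3245, 0.1767]
tool_rot: [2.221, 2.221, -0.0]
ft_force: [-0.3, -0.0, 0.4]
grip_width: 0.997
```

Run:
```python
from h import *
go(.441,.3645,.072,90)
P=circ((.441,.3645),.088,.0275)
show("scene","d5.png",(140,180,390,310),3,P)
show("top","d6.png",(260,170,390,260),6)
```

```text
t 56.35 pos [0.4416 0.3245 0.1767] yaw 90.0 w 0.997 F [-0.3 -0.   0.4] tilt [-0. -0. -1.]
tool shift [ 0.1333 -0.0021  0.3489] spin -0.0
```

View pics/d5.png

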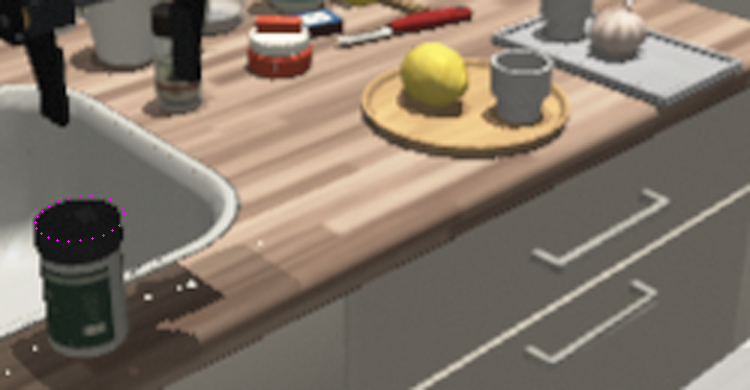

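View pics/d6.png

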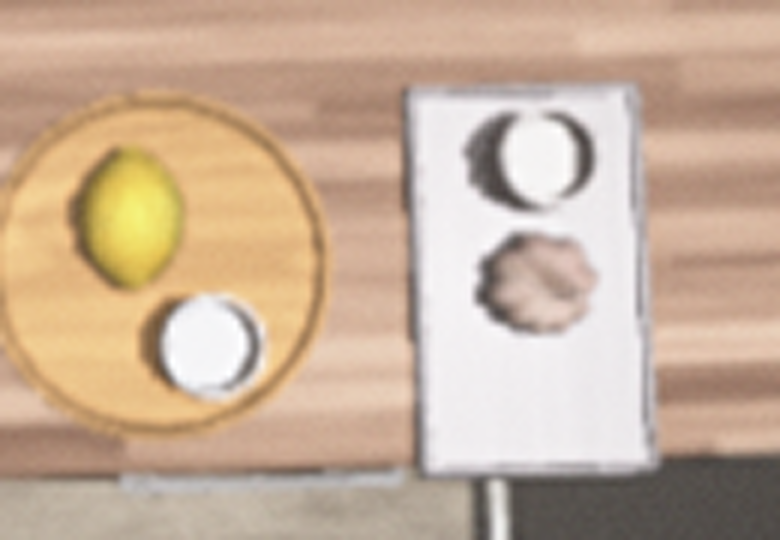

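{"fn": "drive_tool", "kwargs": {"rows": [[[0.03,0,0,0,0],[0.07,0,0,0,0],[0.11,-0.002,0,0,0],[0.133,-0.002,0.01,0,0],[0.133,-0.002,0.04,0,0],[0.133,-0.002,0.09,0,0],[0.133,-0.002,0.14,0,0],[0.133,-0.002,0.19,0,0],[0.133,-0.002,0.24,0,0],[0.133,-0.002,0.28,0,0],[0.133,-0.002,0.31,0,0],[0.133,-0.002,0.335,0,0],[0.133,-0.002,0.35,0,0],[0.133,-0.002,0.352,0,0],[0.133,-0.002,0.352,0,0]]]}}

```text
time: 58.32
position: [0.4411, 0.3647, 0.0715]
tool_rot: [2.221, 2.221, 0.001]
ft_force: [-0.0, -0.2, 0.9]
grip_width: 0.998
```

Run:
```python
from h import *
go(.441,.3645,.072,90)
show("scene","e1.png",(130,170,240,310),4.2)
```

```text
t 58.325 pos [0.4411 0.3647 0.0715] yaw 90.0 w 0.998 F [-0.  -0.2  0.9] tilt [ 0.001  0.    -1.   ]
tool shift [-0.0006 -0.0004 -0.0017] spin -0.0
```

View pics/e1.png

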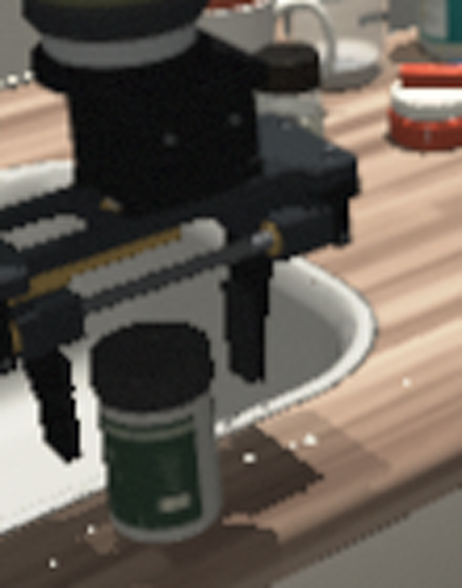

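{"fn": "drive_tool", "kwargs": {"rows": [[[0,0,0,0,40],[0,0,0,0,60],[0,0,0,0,75],[0,0,0,0,90],[0,0,0,0,110],[0,0,0,0,150],[0,0,0,0,200],[0,0,0,0,200],[0,0,0,0,200],[0,0,-0.01,0,200],[0,0,-0.025,0,200],[0,0,-0.05,0,200],[0,0,-0.07,0,200],[0,0,-0.07,0,200]]], "grip_force": 18}}

```text
time: 60.12
position: [0.4414, 0.3648, 0.0931]
tool_rot: [2.222, 2.221, 0.003]
ft_force: [-0.1, 0.0, -0.1]
grip_width: 0.621
```

Run:
```python
from h import *
go(.425,-.270,.18,90)
show("scene","e2.png",(130,170,240,310),4.2)
```

```text
t 60.125 pos [0.4414 0.3648 0.0931] yaw 89.99 w 0.621 F [-0.1  0.  -0.1] tilt [ 0.001  0.001 -1.   ]
tool shift [-2.1158 -0.054  -0.2922] spin -0.0
```

View pics/e2.png

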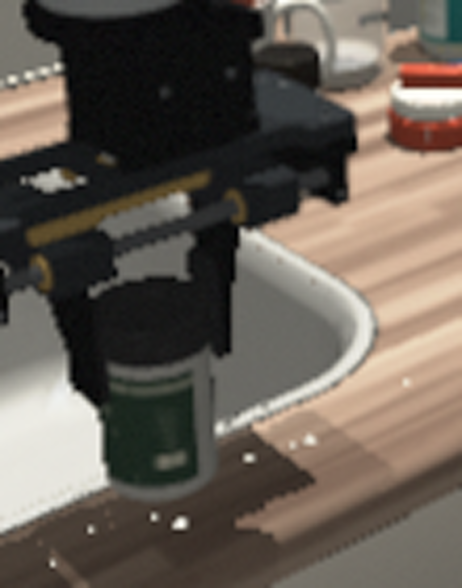

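{"fn": "drive_tool", "kwargs": {"rows": [[[0,0,-0.03,0,200],[0,0,-0.08,0,200],[0,0,-0.14,0,200],[-0.02,0,-0.2,0,200],[-0.05,0,-0.25,0,200],[-0.1,0,-0.29,0,200],[-0.16,0,-0.31,0,200],[-0.22,0,-0.32,0,200],[-0.29,0,-0.32,0,200],[-0.36,0,-0.32,0,200],[-0.43,0,-0.32,0,200],[-0.5,0,-0.32,0,200],[-0.57,0,-0.32,0,200],[-0.64,0,-0.32,0,200],[-0.71,0,-0.32,0,200],[-0.78,0,-0.32,0,200],[-0.85,0,-0.32,0,200],[-0.92,0,-0.32,0,200],[-0.97,0,-0.32,0,200],[-1.0,0,-0.32,0,200]]]}}

```text
time: 62.68
position: [0.4409, 0.0636, 0.1882]
tool_rot: [-2.222, -2.221, -0.001]
ft_force: [-0.3, 0.8, -1.2]
grip_width: 0.623
```

Run:
```python
from h import *
go(.425,-.270,.18,90)
```

```text
t 62.675 pos [0.4409 0.0636 0.1882] yaw 89.95 w 0.623 F [-0.3  0.8 -1.2] tilt [ 0.  0. -1.]
tool shift [-1.112  -0.0522  0.0271] spin -0.0003
```

{"fn": "drive_tool", "kwargs": {"rows": [[[-0.03,0,0,0,200],[-0.08,0,0,0,200],[-0.14,-0.005,0,0,200],[-0.2,-0.01,0,0,200],[-0.26,-0.015,0,0,200],[-0.32,-0.02,0,0,200],[-0.38,-0.02,0,0,200],[-0.44,-0.025,0,0,200],[-0.5,-0.03,0,0,200],[-0.56,-0.03,0,0,200],[-0.62,-0.035,0,0,200],[-0.68,-0.04,0,0,200],[-0.74,-0.04,0,0,200],[-0.8,-0.045,0,0,200],[-0.86,-0.05,0,0,200],[-0.92,-0.052,0,0,200],[-0.96,-0.052,0,0,200],[-0.99,-0.052,0,0,200],[-1.0,-0.052,0,0,200],[-1.0,-0.052,0,0,200]]]}}

```text
time: 65.18
position: [0.4253, -0.2353, 0.1881]
tool_rot: [-2.221, -2.221, -0.0]
ft_force: [0.2, 0.2, -0.9]
grip_width: 0.617
```

Run:
```python
from h import *
go(.425,-.270,.0785,90)
show("scene","e3.png",(280,100,400,240),4.2)
```

```text
t 65.175 pos [ 0.4253 -0.2353  0.1881] yaw 90.01 w 0.617 F [ 0.2  0.2 -0.9] tilt [-0.  0. -1.]
tool shift [-0.1158 -0.0011  0.3652] spin 0.0001
```

View pics/e3.png

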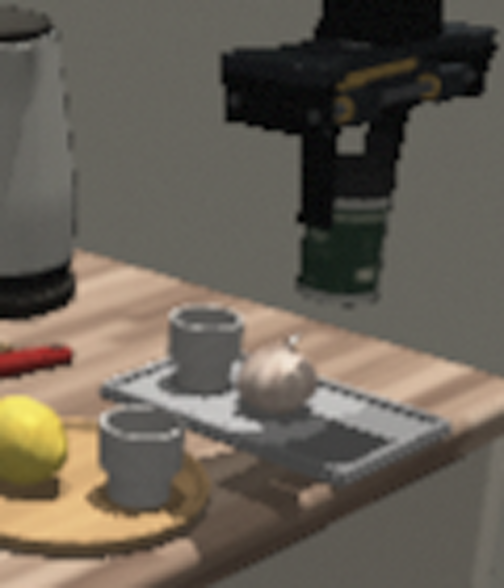

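{"fn": "drive_tool", "kwargs": {"rows": [[[-0.04,0,0,0,200],[-0.08,0,0,0,200],[-0.11,0,0.01,0,200],[-0.116,0,0.04,0,200],[-0.116,0,0.08,0,200],[-0.116,0,0.12,0,200],[-0.116,0,0.16,0,200],[-0.116,0,0.2,0,200],[-0.116,0,0.24,0,200],[-0.116,0,0.28,0,200],[-0.116,0,0.31,0,200],[-0.116,0,0.33,0,200],[-0.116,0,0.345,0,200],[-0.116,0,0.352,0,200],[-0.116,0,0.352,0,200]]]}}

```text
time: 67.1
position: [0.4254, -0.2703, 0.0826]
tool_rot: [2.221, 2.221, 0.0]
ft_force: [-0.9, -0.5, -1.0]
grip_width: 0.624
```

Run:
```python
from h import *
go(.425,-.270,.0775,90)
show("scene","e4.png",(280,120,400,240),5)
show("top","e5.png",(260,170,390,260),6)
```

```text
t 67.1 pos [ 0.4254 -0.2703  0.0826] yaw 90.0 w 0.624 F [-0.9 -0.5 -1. ] tilt [ 0.  0. -1.]
tool shift [ 0.0011 -0.0013  0.017 ] spin -0.0
```

View pics/e4.png

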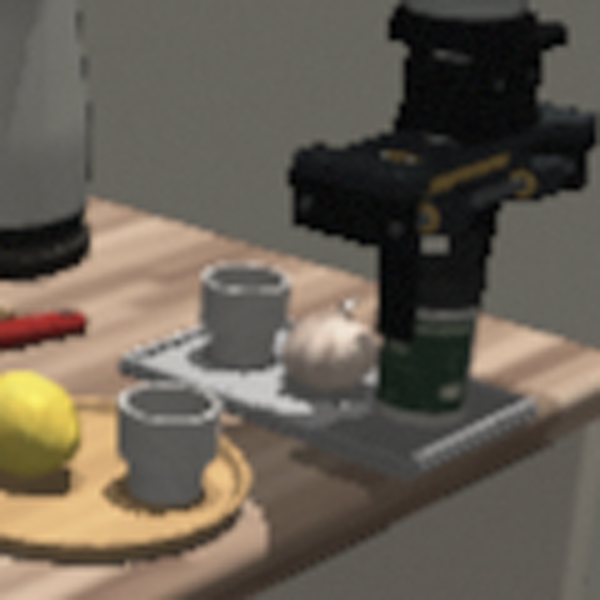

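View pics/e5.png

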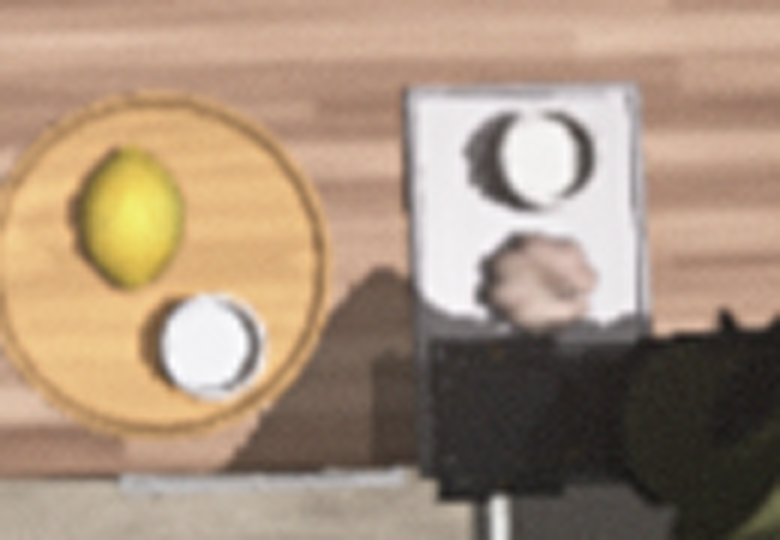

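Tin stands just above the free end of the tray, clear of the garlic. Lower slowly, release, retreat.

{"fn": "drive_tool", "kwargs": {"rows": [[[0,0,0.006,0,200],[0,0,0.012,0,200],[0,0,0.017,0,200],[0,0,0.017,0,200]]]}}

```text
time: 67.7
position: [0.4253, -0.2703, 0.0774]
tool_rot: [-2.222, -2.221, -0.0]
ft_force: [-0.3, -0.4, -1.0]
grip_width: 0.621
```

{"fn": "drive_tool", "kwargs": {"rows": [[[0,0,0.002,0,200],[0,0,0.002,0,90],[0,0,0.002,0,86],[0,0,0.002,0,80],[0,0,0.002,0,70],[0,0,0.002,0,50],[0,0,0.002,0,30],[0,0,0.002,0,10],[0,0,0.002,0,0],[0,0,-0.03,0,0],[0,0,-0.08,0,0],[0,0,-0.14,0,0],[0,0,-0.2,0,0],[0,0,-0.27,0,0],[0,0,-0.34,0,0],[0,0,-0.4,0,0],[0,0,-0.4,0,0]]]}}

```text
time: 69.82
position: [0.4263, -0.2708, 0.1992]
tool_rot: [2.219, 2.219, 0.003]
ft_force: [0.4, -0.1, -1.5]
grip_width: 0.999
```

{"fn": "drive_tool", "kwargs": {"rows": [[[0.05,0,0,0,0],[0.12,0,0,0,0],[0.2,0,0,0,0],[0.28,0,0,0,0],[0.36,0,0,0,0],[0.44,0,0,0,0],[0.52,0,0,0,0],[0.6,0,0,0,0],[0.68,0,0,0,0],[0.76,0,0,0,0],[0.84,0,0,0,0],[0.92,0,0,0,0],[0.98,0,0,0,0],[1.0,0,0,0,0]]]}}

```text
time: 71.58
position: [0.425, 0.0305, 0.197]
tool_rot: [-2.22, -2.223, 0.001]
ft_force: [-0.8, -0.7, 0.2]
grip_width: 1.001
```

{"fn": "drive_tool", "kwargs": {"rows": [[[0.08,0,0,0,0],[0.16,0,0,0,0],[0.24,0,0,0,0],[0.32,0,0,0,0],[0.4,0,0,0,0],[0.48,0,0,0,0],[0.55,0,0,0,0],[0.58,0,0,0,0],[0.6,0,0,0,0],[0.6,0,0,0,0]]]}}

```text
time: 72.82
position: [0.4254, 0.2094, 0.1974]
tool_rot: [2.222, 2.221, -0.0]
ft_force: [-1.0, -0.1, -0.2]
grip_width: 0.997
```

Run:
```python
from h import *
go(.425,-.270,.0775,90)
show("scene","f1.png",(190,120,400,270),3.8)
P=[(.4907+a*.1,-.270+b*.059,.006) for a in np.linspace(-1,1,9) for b in (-1,1)]+circ((.5058,-.0665),.005,.084)
show("top","f2.png",(210,140,390,260),4.4,P)
```

```text
t 72.825 pos [0.4254 0.2094 0.1974] yaw 89.98 w 0.997 F [-1.  -0.1 -0.2] tilt [-0. -0. -1.]
tool shift [-1.5979e+00 -1.0000e-03  4.0020e-01] spin -0.0001
```

View pics/f1.png

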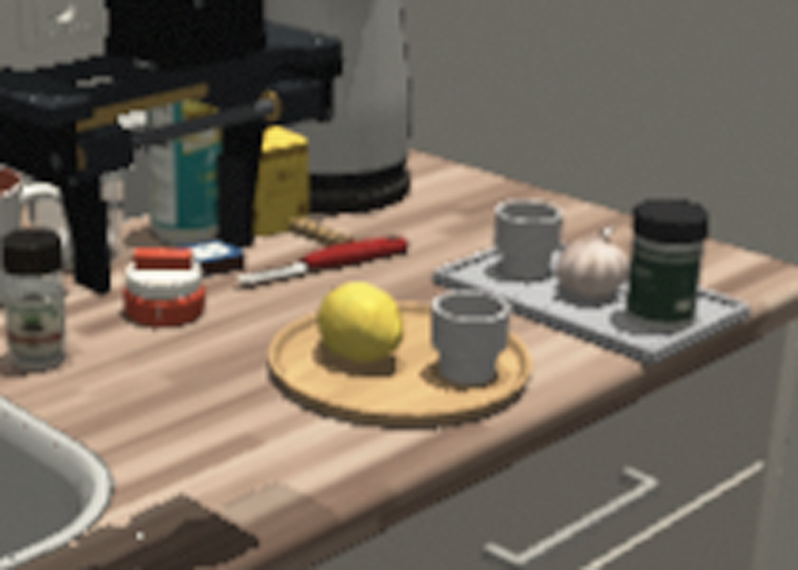

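View pics/f2.png

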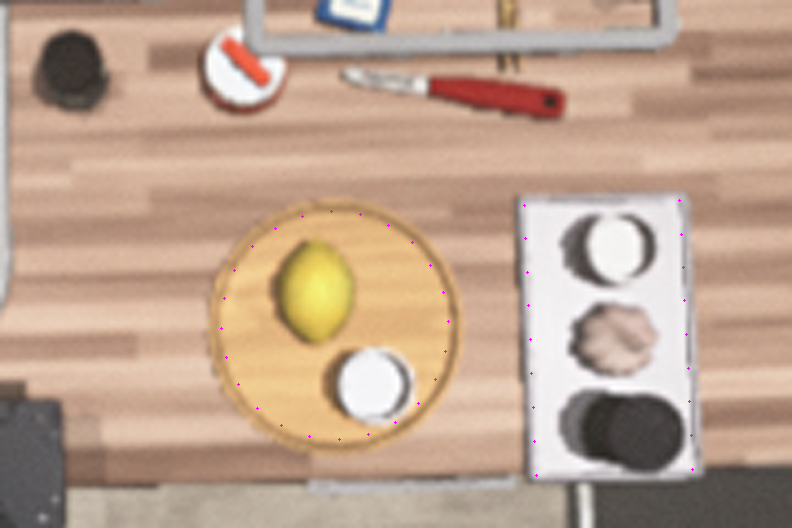

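Run:
```python
from bench import ctrl
print(ctrl.close_job())
```

```text
the job is handed in; nothing more can be done
None
```

I made up both kits and handed the job in at about 73 s, against the 131 s limit.

- **Round tray:** the upper mould and the lemon. The upper mould came off cleanly; a picture during the lift showed the lower one still standing on the worktop.
- **Long tray:** the lower mould, the garlic and the tin, in a row along its length.

**Last checks:** with the gripper empty and raised, both cameras showed all five items on their trays, inside the rims, and the moulds and tin upright. The timer and spice jar were where they had been. Wrist force stayed within about 6 N in every reading I took, though I only read it at the end of each move.

**What disagreed:**
- The two cameras placed the mould and the tin about 3–5 mm apart, more than the stated 2 mm. I took a position in between for each.
- The lower mould and the garlic leaned slightly while held. Both righted themselves when released.
- The tightest clearances, such as the tin to the near rim (about 8 mm), come from commanded positions and tray measurements. I did not measure them separately afterwards.

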